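Scoop wax nuggets into the melter and start it

ROBOT

A 7-joint arm with a two-finger parallel gripper is mounted at the origin on the work surface. World frame = base frame: x ahead of the robot, y to its left, z up, the work surface at z = 0. Lengths are in m, angles in degrees, forces in N, time in s.
With the tool pointing down it reaches from about 0.425 to 0.95 m from the base axis. Payload 4.7 kg.
Tool frame: the origin (TCP) lies on the centre line of the jaws, within the pads' length; the fingertips stand 22 mm ahead of it and the grasp point (between the pads) lies 3 mm ahead of it (bot.tip_reach is the distance from the TCP to the fingertips, in m); z points along the fingers, y is the line along which they close (so a half turn about z gives the same grasp; the last joint's range is limited). The gripper opens to 87 mm and grips with 3 to 60 N. Pads are 19 mm wide; open, the fingers measure 117 mm over their backs; the gripper's body (75 mm by 190 mm) begins 51 mm behind the grasp point.
Start: joints at [-70.525, 26.849, -2.785, 87.806, 1.381, 65.374, -4.715], TCP at [0.243, 0.63, 0.245] pointing down, gripper open.
Joint ranges: [-148.3, 148.3], [-19.14, 114.17], [-79.39, 73.82], [5.75, 140.21], [-59.74, 239.74], [12.07, 113.84], [-152.46, 152.46]. Speed limits (degrees/s): [147.25, 147.25, 180, 180, 180, 180, 180].

INTERFACE

Orientations are given as a 3x3 rotation matrix whose columns are the frame's x, y, z axes.
In Python, from workcell import status, cams, order, bot gives the robot as it stands.
- The arm moves only by the tool arm_command, never from a script. Its argument "moves" is a list that holds one entry, the list of rows, each a list of 7 numbers: the shift along the tool's x, y, z in m, then the turn, a rotation vector about the tool's x, y, z in degrees, then the opening, from 0 (shut) to 1 (fully open). In form: [[[dx, dy, dz, wx, wy, wz, grip], ...]]. A call has 1 to 12 rows; each row shifts and turns the commanded pose from where the row before left it, along the tool's axes as they then stand; what a row does not reach is not made up. A row lasts 1/10 s, in which the tool goes at most 50 mm and 8.59 degrees, less where a joint would pass 70% of its speed; a pose out of reach is approached as far as the arm can. A call is refused whole if a number of a shift passes 0.05 or a number of a turn 8.59, either way. A call with a gripper value outside its range is refused whole. The fingers move at their own pace and stop on an object; the grip force is fixed at half the most. Time passes only in rows, so rows that do not move let the fingers close. It gives the time, the measured TCP pose, the force, the opening and the grip force at its end, in the units of the state.
- status.get_obs(): the state, without advancing time (a new reading comes with each control period).
- cams.grab_frame(name): name is "scene" or "top" or "wrist"; returns the picture (400x640x3 uint8, red, green, blue); there is no depth.
- cams.calibration(name): a dict with "mtx" (3x3 intrinsics, pixels), "xyz" and "attitude" of the camera in the world. Camera axes: x right, y down, z forward; pixel columns grow to the right and rows downward; lengths in m; the calibration is good to about 2 mm. A picture is of the moment at which its call begins: read the wrist's pose just before it. calibration takes no time and is no camera call; for the wrist camera it gives the pose at the moment of the call.
- order.hand_in(): hands the job in; it is judged then, once.
The state is a dict: "t": time; "joints": joint angles; "qd": joint speeds; "tau": joint torques, N m; "position": TCP position; "tcp_rot": TCP orientation; "ft_force": force on the tool from outside, world axes, zero at the start; "moment": the same for the moment, N m; "gripper_width": finger opening in m; "grip_force": force on a finger pad.
Only numpy, scipy, OpenCV 4.12 (cv2) and the standard library are available. Lean on these libraries where they do the work, as an engineer would, in place of code of your own. Each camera call takes 0.05 s, during which the arm holds its last target. There are 200 camera calls.

TASK

With the scoop, take wax nuggets from the blue tub and tip at least three into the melter's pot, leaving no nugget anywhere but in the tub or the pot and never touching the wax with the fingers. Then stand the scoop back on the bench, flat on its floor, and let go of it; after that press the melter's red plunger fully down to its stop and let it come up. Leave the roller, the ink jar and the palette knife where they are.

Things in the scene. Friction and masses are not known exactly. Their poses are not given: they have to be found in the camera images.
- scoop: steel hand scoop with a wooden handle, standing on its flat floor on the bench. Floor 90 mm long (x), 90 mm wide (y), 3 mm thick, thinning to a 2 mm lip; side walls 30 mm, back wall 38 mm high, 3 mm thick; open at the top and at the front (+x, the mouth). About 160 g. Origin: underside of the floor, middle of its length and width; z up
- scoop_grip (a point): where to grip: on the centre line of the handle, at (-83.6, 0, 94.9) mm in the scoop's frame. The handle is a bar 18 mm wide (y, between the fingers), 22 mm deep, 130 mm long; it starts at (-47, 0, 26) mm and leans back (to -x) 28 deg from the scoop's z; this point is 78 mm along it. Axes as the scoop's
- scoop_lip (a point): middle of the scoop's front lip, on the underside, at (45, 0, 0) mm in the scoop's frame
- tub: blue open plastic tub fixed to the bench, outside 284 (x) by 118 (y) by 42 mm high, walls and floor 6 mm thick. Inside its +x end a plate slopes up at 43 deg from the floor at x = 100 mm to z = 39 mm; there the end wall rises to 71 mm and the side walls (last 55 mm) to 61 mm. Origin: underside centre, z up; at the start the wax lies on the floor in its +x half, the -x half is empty
- melter: grey wax melter fixed to the bench: housing 270 (x) by 150 (y) by 55 mm high, spanning x -185 to +85 mm; on it an open round aluminium pot standing at the origin's axis, and on its -x side the red starter plunger, 125 mm from the pot's axis. Origin: underside of the housing on the pot's axis, z up
- pot_in (a point): point on the pot's axis inside it, 20 mm above its inner floor and 81 mm above the bench. The pot is about 132 mm across inside at the rim (116 at the floor), wall 4 mm; its rim is 120 mm above the bench
- plunger_top (a point): middle of the top face of the red mushroom plunger head (40 mm across, 12 mm thick), 100 mm above the bench when up, moving with it
- plunger (a joint): travel of the starter plunger: 0 up, 0.014 m fully down on its stop; a spring returns it (about 3 N to start, 8 N at the stop)
- nugget0: red chunky wax nugget, rounded barrel shape 28 mm across and 24 mm high, 12 g, slick. Origin: centre of its underside, z along its axis; it may tumble
- nugget1: yellow chunky wax nugget, rounded barrel shape 28 mm across and 24 mm high, 12 g, slick. Origin: centre of its underside, z along its axis; it may tumble
- nugget2: green chunky wax nugget, rounded barrel shape 28 mm across and 24 mm high, 12 g, slick. Origin: centre of its underside, z along its axis; it may tumble
- nugget3: orange chunky wax nugget, rounded barrel shape 28 mm across and 24 mm high, 12 g, slick. Origin: centre of its underside, z along its axis; it may tumble
- nugget4: white chunky wax nugget, rounded barrel shape 28 mm across and 24 mm high, 12 g, slick. Origin: centre of its underside, z along its axis; it may tumble
- nugget5: red chunky wax nugget, rounded barrel shape 28 mm across and 24 mm high, 12 g, slick. Origin: centre of its underside, z along its axis; it may tumble
- brayer: bystander: green ink roller (100 by 40 mm) with a black handle, 190 mm long overall, lying on the bench. Origin under the roller's middle, handle along +x
- ink_jar: bystander: capped blue ink jar, 66 mm across, 80 mm high. Origin: underside centre
- knife: bystander: palette knife 200 mm long lying on the bench along its x. Origin: underside near its middle
Things that resemble listed ones, but are neither listed nor needed, are in the scene too. Of the things that look like the scoop, the smallest one is meant.

How it is judged (in metres and radians):
On the way, in this order (a step that is already met when the one before it is completed fails the run):
1. at least three wax nuggets are in the pot ((distance between each of nugget0, nugget1, nugget2 and pot_in below 0.065 m or distance between each of nugget0, nugget1, nugget3 and pot_in below 0.065 m or distance between each of nugget0, nugget1, nugget4 and pot_in below 0.065 m or distance between each of nugget0, nugget1, nugget5 and pot_in below 0.065 m or distance between each of nugget0, nugget2, nugget3 and pot_in below 0.065 m or distance between each of nugget0, nugget2, nugget4 and pot_in below 0.065 m or distance between each of nugget0, nugget2, nugget5 and pot_in below 0.065 m or distance between each of nugget0, nugget3, nugget4 and pot_in below 0.065 m or distance between each of nugget0, nugget3, nugget5 and pot_in below 0.065 m or distance between each of nugget0, nugget4, nugget5 and pot_in below 0.065 m or distance between each of nugget1, nugget2, nugget3 and pot_in below 0.065 m or distance between each of nugget1, nugget2, nugget4 and pot_in below 0.065 m or distance between each of nugget1, nugget2, nugget5 and pot_in below 0.065 m or distance between each of nugget1, nugget3, nugget4 and pot_in below 0.065 m or distance between each of nugget1, nugget3, nugget5 and pot_in below 0.065 m or distance between each of nugget1, nugget4, nugget5 and pot_in below 0.065 m or distance between each of nugget2, nugget3, nugget4 and pot_in below 0.065 m or distance between each of nugget2, nugget3, nugget5 and pot_in below 0.065 m or distance between each of nugget2, nugget4, nugget5 and pot_in below 0.065 m or distance between each of nugget3, nugget4, nugget5 and pot_in below 0.065 m)), for 0.2 s.
2. the scoop stands flat on the bench, let go (height (world z) of scoop below 0.004 m and angle between scoop's own z axis and vertical below 0.1 rad and linear speed of scoop below 0.05 m/s and contact force between the fingers and scoop below 0.1 N), for 0.2 s.
3. the red plunger is pressed fully down to its stop (value of joint plunger above 0.0125 m), for 0.05 s.
At the end, for the whole second after the job is handed in: At least three nuggets lie in the pot and every other nugget lies in the tub or the pot; the scoop stands flat on the bench (within 4 mm and 0.1 rad), at rest and let go; the plunger, after being pressed to within 1.5 mm of its stop, is up again (within 3 mm) (all of step 2 and (distance between each of nugget0, nugget1, nugget2 and pot_in below 0.065 m or distance between each of nugget0, nugget1, nugget3 and pot_in below 0.065 m or distance between each of nugget0, nugget1, nugget4 and pot_in below 0.065 m or distance between each of nugget0, nugget1, nugget5 and pot_in below 0.065 m or distance between each of nugget0, nugget2, nugget3 and pot_in below 0.065 m or distance between each of nugget0, nugget2, nugget4 and pot_in below 0.065 m or distance between each of nugget0, nugget2, nugget5 and pot_in below 0.065 m or distance between each of nugget0, nugget3, nugget4 and pot_in below 0.065 m or distance between each of nugget0, nugget3, nugget5 and pot_in below 0.065 m or distance between each of nugget0, nugget4, nugget5 and pot_in below 0.065 m or distance between each of nugget1, nugget2, nugget3 and pot_in below 0.065 m or distance between each of nugget1, nugget2, nugget4 and pot_in below 0.065 m or distance between each of nugget1, nugget2, nugget5 and pot_in below 0.065 m or distance between each of nugget1, nugget3, nugget4 and pot_in below 0.065 m or distance between each of nugget1, nugget3, nugget5 and pot_in below 0.065 m or distance between each of nugget1, nugget4, nugget5 and pot_in below 0.065 m or distance between each of nugget2, nugget3, nugget4 and pot_in below 0.065 m or distance between each of nugget2, nugget3, nugget5 and pot_in below 0.065 m or distance between each of nugget2, nugget4, nugget5 and pot_in below 0.065 m or distance between each of nugget3, nugget4, nugget5 and pot_in below 0.065 m) and (distance between nugget0 and pot_in below 0.065 m or (x of nugget0 in the frame of tub between -0.14 and 0.14 m and y of nugget0 in the frame of tub between -0.057 and 0.057 m and z of nugget0 in the frame of tub below 0.065 m)) and (distance between nugget1 and pot_in below 0.065 m or (x of nugget1 in the frame of tub between -0.14 and 0.14 m and y of nugget1 in the frame of tub between -0.057 and 0.057 m and z of nugget1 in the frame of tub below 0.065 m)) and (distance between nugget2 and pot_in below 0.065 m or (x of nugget2 in the frame of tub between -0.14 and 0.14 m and y of nugget2 in the frame of tub between -0.057 and 0.057 m and z of nugget2 in the frame of tub below 0.065 m)) and (distance between nugget3 and pot_in below 0.065 m or (x of nugget3 in the frame of tub between -0.14 and 0.14 m and y of nugget3 in the frame of tub between -0.057 and 0.057 m and z of nugget3 in the frame of tub below 0.065 m)) and (distance between nugget4 and pot_in below 0.065 m or (x of nugget4 in the frame of tub between -0.14 and 0.14 m and y of nugget4 in the frame of tub between -0.057 and 0.057 m and z of nugget4 in the frame of tub below 0.065 m)) and (distance between nugget5 and pot_in below 0.065 m or (x of nugget5 in the frame of tub between -0.14 and 0.14 m and y of nugget5 in the frame of tub between -0.057 and 0.057 m and z of nugget5 in the frame of tub below 0.065 m)) and value of joint plunger below 0.003 m); the robot touches nothing.
It fails at once if a finger touches a wax nugget (contact force between the fingers and nugget0 above 0.5 N or contact force between the fingers and nugget1 above 0.5 N or contact force between the fingers and nugget2 above 0.5 N or contact force between the fingers and nugget3 above 0.5 N or contact force between the fingers and nugget4 above 0.5 N or contact force between the fingers and nugget5 above 0.5 N).
It fails at once if the ink roller is moved more than 30 mm or tipped (distance of brayer from where it was at the start of the episode above 0.03 m).
It fails at once if the ink jar is moved more than 30 mm or tipped (distance of ink_jar from where it was at the start of the episode above 0.03 m or angle between ink_jar's own z axis and vertical above 0.5 rad).
It fails at once if the palette knife is moved more than 30 mm or tipped (distance of knife from where it was at the start of the episode above 0.03 m).
It also fails if it takes over 72 s, if anything falls off the work surface, if the arm or the gripper's body presses on something with over 40 N, if the wrist force passes 120 N, or if a joint passes its speed limit or range.

## Working session

There is one attempt and no reset: what is moved stays moved. The work goes in short steps, Python scripts to look and compute and a tool call to move; the robot and the scene stay as the last step left them, time stands still between calls to the robot, and variables do not carry over. Pictures are saved under pics/ and viewed, at most 10 in all, crops included, and the job is handed in when it is done.

Besides the shell and the picture viewer there is one more tool, called after ">>>" as a command line: name --argument value ..., lists and objects as JSON in quotes. arm_command: Moves the arm, as the interface text tells. Its arguments: {"type":"object","properties":{"moves":{"type":"array","items":{"type":"array","items":{"type":"array","items":{"type":"number"}}}}},"required":["moves"]}

```bash
mkdir -p pics; cat > h.py <<'E'
import numpy as np, cv2
from workcell import status, cams, order, bot
def snap(n,f):
    im=cams.grab_frame(n); cv2.imwrite('pics/'+f,im[:,:,::-1]); return im
def ray(n,u,v,z,c=None):
    c=c or cams.calibration(n); d=np.array(c['attitude'])@np.linalg.inv(np.array(c['mtx']))@[u,v,1]
    o=np.array(c['xyz']); return o+d*(z-o[2])/d[2]
def proj(n,p):
    c=cams.calibration(n); q=np.array(c['mtx'])@np.array(c['attitude']).T@(np.array(p)-np.array(c['xyz'])); return q[:2]/q[2]
E
python3 - <<'E'
from h import *
snap('top','top1.png'); snap('scene','sc1.png')
for n in('top','scene'):
    c=cams.calibration(n); print(c['xyz'],np.round(c['attitude'],3).tolist(),c['mtx'])
o=status.get_obs(); print(o['t'],o['position'],np.round(o['tcp_rot'],3).tolist())
print(dir(bot))
E
```

```text
[0.36289739 0.01733019 1.34273168] [[0.024, -0.995, 0.1], [-1.0, -0.023, 0.014], [-0.011, -0.1, -0.995]] [[414.59479304   0.         322.37148322]
 [  0.         414.59479304 194.22999088]
 [  0.           0.           1.        ]]
[0.92859657 0.54490035 1.05463361] [[-0.76, 0.524, -0.384], [0.649, 0.617, -0.444], [0.004, -0.587, -0.81]] [[397.27083153   0.         319.65388988]
 [  0.         397.27083153 193.18732518]
 [  0.           0.           1.        ]]
0.1 [0.24315701 0.62914943 0.24359093] [[-0.933, 0.36, -0.001], [0.36, 0.933, -0.002], [-0.0, -0.002, -1.0]]
['Unreachable', '__class__', '__delattr__', '__dict__', '__dir__', '__doc__', '__eq__', '__format__', '__ge__', '__getattribute__', '__getstate__', '__gt__', '__hash__', '__init__', '__init_subclass__', '__le__', '__lt__', '__module__', '__ne__', '__new__', '__reduce__', '__reduce_ex__', '__repr__', '__setattr__', '__sizeof__', '__str__', '__subclasshook__', '__weakref__', 'tip_reach']
```

View pics/top1.png

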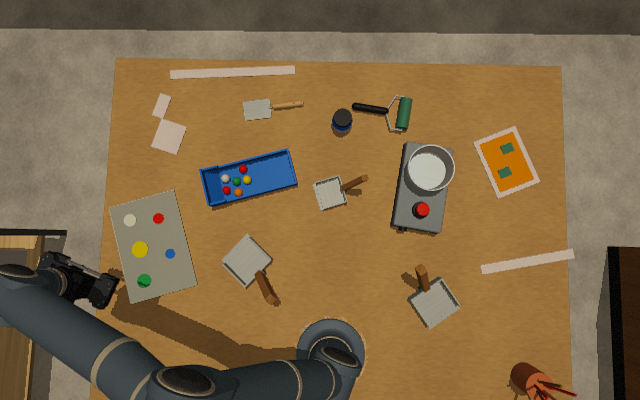

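View pics/sc1.png

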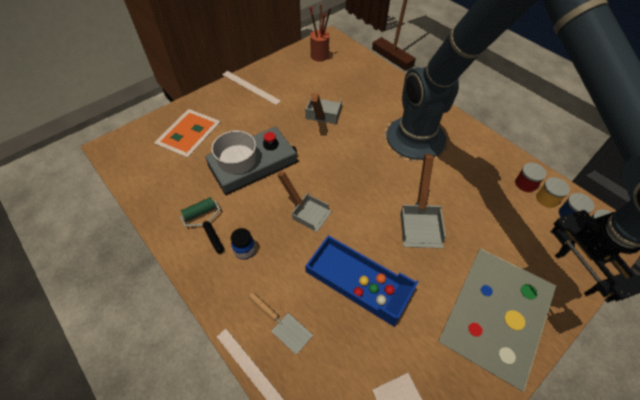

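The top view shows three scoops. The smallest is at about (330,193), mouth to the left (+y). The tub is at (249,178) with the wax at its left end, the pot at (430,168) and the plunger at (422,210).

```bash
python3 - <<'E'
from h import *
im=cv2.imread('pics/top1.png'); hsv=cv2.cvtColor(im,cv2.COLOR_BGR2HSV)
def blobs(m,roi,name,z,amin=20):
    x0,y0,x1,y1=roi; k=np.zeros_like(m); k[y0:y1,x0:x1]=m[y0:y1,x0:x1]
    cs,_=cv2.findContours(k,cv2.RETR_EXTERNAL,cv2.CHAIN_APPROX_NONE)
    for c in cs:
        if cv2.contourArea(c)<amin: continue
        r=cv2.minAreaRect(c); M=cv2.moments(c)
        print(name,np.round(r[0],1),np.round(r[1],1),round(r[2],1),'ctr',np.round(ray('top',M['m10']/M['m00'],M['m01']/M['m00'],z)[:2],4),'corners',[np.round(ray('top',*p,z)[:2],3).tolist() for p in cv2.boxPoints(r)])
blobs(cv2.inRange(hsv,(100,120,40),(125,255,255)),(190,140,310,215),'tub',.042)
sat=cv2.inRange(hsv,(0,0,110),(180,60,255))
blobs(sat,(300,165,360,220),'scoop',.03)
blobs(sat,(395,135,465,200),'pot',.12)
red=cv2.inRange(hsv,(0,150,90),(6,255,255))|cv2.inRange(hsv,(172,150,90),(180,255,255))
blobs(red,(400,195,440,225),'plg',.1)
for n,lo,hi in(('or/red',(0,150,90),(18,255,255)),('yel',(20,120,100),(35,255,255)),('grn',(40,80,50),(85,255,255)),('wht',(0,0,130),(180,70,255)),('red2',(170,150,90),(180,255,255))):
    blobs(cv2.inRange(hsv,lo,hi),(205,155,295,205),n,.02,8)
blobs(cv2.inRange(hsv,(3,90,40),(14,255,200)),(335,165,375,205),'handle',.08)
a=cv2.resize(im[130:240,190:470],None,fx=2.85,fy=2.85,interpolation=cv2.INTER_CUBIC); cv2.imwrite('pics/crop1.png',a)
E
```

```text
tub [248.  177.4] [39.2 92.1] 76.6 ctr [0.5411 0.2735] corners [[0.564, 0.431], [0.64, 0.148], [0.518, 0.115], [0.443, 0.395]]
scoop [329.5 192.4] [27.5 28.5] 71.6 ctr [0.4966 0.0136] corners [[0.527, 0.07], [0.558, -0.015], [0.475, -0.044], [0.444, 0.041]]
pot [427.9 173.6] [50.7 59.1] 9.0 ctr [ 0.5665 -0.2778] corners [[0.477, -0.191], [0.653, -0.217], [0.632, -0.366], [0.457, -0.338]]
plg [423.  208.5] [13. 12.] 90.0 ctr [ 0.4508 -0.2671] corners [[0.47, -0.25], [0.471, -0.286], [0.432, -0.286], [0.431, -0.25]]
or/red [237.5 191.5] [7. 7.] 90.0 ctr [0.4972 0.3077] corners [[0.509, 0.32], [0.509, 0.298], [0.487, 0.297], [0.486, 0.319]]
or/red [225.8 189.8] [6.4 5.7] 45.0 ctr [0.5023 0.3464] corners [[0.503, 0.36], [0.516, 0.348], [0.502, 0.333], [0.489, 0.345]]
or/red [262. 195.] [18. 64.] 90.0 ctr [0.4788 0.1966] corners [[0.515, 0.334], [0.52, 0.127], [0.462, 0.125], [0.457, 0.331]]
or/red [242.5 168. ] [6. 7.] 90.0 ctr [0.5735 0.2958] corners [[0.584, 0.308], [0.584, 0.285], [0.565, 0.284], [0.564, 0.307]]
or/red [292.5 161.5] [13.  3.] 90.0 ctr [0.6073 0.1335] corners [[0.621, 0.14], [0.621, 0.13], [0.578, 0.129], [0.578, 0.139]]
or/red [229.  160.5] [11. 48.] 90.0 ctr [0.6031 0.366 ] corners [[0.614, 0.42], [0.618, 0.264], [0.582, 0.262], [0.578, 0.418]]
yel [246.5 179.5] [7. 7.] 90.0 ctr [0.538  0.2816] corners [[0.548, 0.293], [0.549, 0.27], [0.526, 0.269], [0.526, 0.292]]
grn [236.5 180.5] [7. 7.] 90.0 ctr [0.5328 0.3147] corners [[0.544, 0.325], [0.545, 0.303], [0.522, 0.302], [0.522, 0.324]]
wht [225.  177.5] [6.4 6.4] 45.0 ctr [0.5418 0.3517] corners [[0.542, 0.366], [0.557, 0.352], [0.542, 0.336], [0.528, 0.35]]
handle [352. 183.] [ 6.2 24.3] 60.3 ctr [ 0.5252 -0.0544] corners [[0.515, -0.019], [0.554, -0.083], [0.537, -0.092], [0.498, -0.028]]
```

View pics/crop1.png

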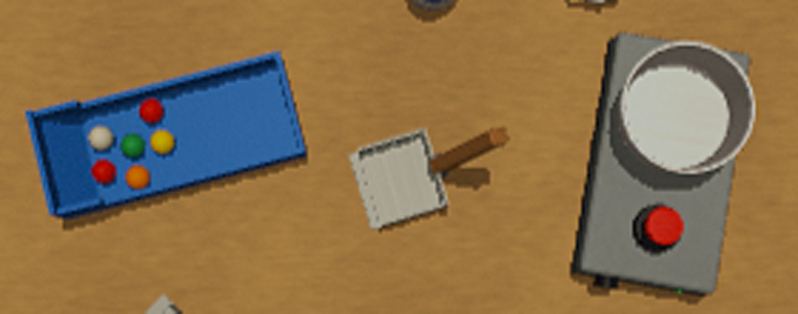

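```bash
cat >> h.py <<'E'
from scipy.linalg import logm, expm
from scipy.spatial.transform import Rotation as Ro
def rot(psi,th):
    c,s=np.cos(np.radians(psi)),np.sin(np.radians(psi))
    return np.array([[c,s,0],[s,-c,0],[0,0,-1.]])@Ro.from_euler('y',th,degrees=True).as_matrix()
def T(R,p):
    A=np.eye(4);A[:3,:3]=R;A[:3,3]=p;return A
def cur():
    o=status.get_obs(); return T(np.array(o['tcp_rot']),o['position'])
def go(A,N,C=None,lab=''):
    "constant tool-frame row taking C (default: measured pose) to A in N rows"
    C=cur() if C is None else C
    D=expm(np.real(logm(np.linalg.inv(C)@A))/N)
    print(lab,N,'x',np.round(D[:3,3],4).tolist(),np.round(Ro.from_matrix(D[:3,:3]).as_rotvec(degrees=True),2).tolist())
E
python3 - <<'E'
from h import *
p=lambda n,u,v,z: print(n,np.round(ray('top',u,v,z),4))
p('pot',431,167.9,.12); p('tub-x a',288.2,148.6,.042); p('tub-x b',297,184.4,.042)
p('tub+x a',190+28/2.85,130+112/2.85,.071);p('tub+x b',190+53/2.85,130+214/2.85,.071)
R=rot(110,20); g=np.array([.529,-.066,.097])
go(T(R,g-R[:,2]*.15),12)
E
```

```text
pot [ 0.5715 -0.287   0.12  ]
tub-x a [0.6368 0.1478 0.042 ]
tub-x b [0.5224 0.1161 0.042 ]
tub+x a [0.5592 0.418  0.071 ]
tub+x b [0.4483 0.3848 0.071 ]
 12 x [-0.0623, -0.0284, -0.0103] [-0.72, 1.57, 4.03]
```

>>> arm_command --moves '[[[-0.0374,-0.017,-0.0062,-0.43,0.94,2.42,1],[-0.0374,-0.017,-0.0062,-0.43,0.94,2.42,1],[-0.0374,-0.017,-0.0062,-0.43,0.94,2.42,1],[-0.0374,-0.017,-0.0062,-0.43,0.94,2.42,1],[-0.0374,-0.017,-0.0062,-0.43,0.94,2.42,1],[-0.0374,-0.017,-0.0062,-0.43,0.94,2.42,1],[-0.0374,-0.017,-0.0062,-0.43,0.94,2.42,1],[-0.0374,-0.017,-0.0062,-0.43,0.94,2.42,1],[-0.0374,-0.017,-0.0062,-0.43,0.94,2.42,1],[-0.0374,-0.017,-0.0062,-0.43,0.94,2.42,1]]]'

```text
t: 1.1
position: [0.4709, 0.2855, 0.2733]
tcp_rot: [[-0.692, 0.715, -0.095], [0.7, 0.698, 0.152], [0.175, 0.038, -0.984]]
ft_force: [1.0, -0.3, 0.1]
gripper_width: 0.087
grip_force: 0.0
```

>>> arm_command --moves '[[[-0.0374,-0.017,-0.0062,-0.43,0.94,2.42,1],[-0.0374,-0.017,-0.0062,-0.43,0.94,2.42,1],[-0.0374,-0.017,-0.0062,-0.43,0.94,2.42,1],[-0.0374,-0.017,-0.0062,-0.43,0.94,2.42,1],[-0.0374,-0.017,-0.0062,-0.43,0.94,2.42,1],[-0.0374,-0.017,-0.0062,-0.43,0.94,2.42,1],[-0.0374,-0.017,-0.0062,-0.43,0.94,2.42,1],[-0.0374,-0.017,-0.0062,-0.43,0.94,2.42,1],[-0.0374,-0.017,-0.0062,-0.43,0.94,2.42,1],[-0.0374,-0.017,-0.0062,-0.43,0.94,2.42,1],[0,0,0,0,0,0,1],[0,0,0,0,0,0,1]]]'

```text
t: 2.3
position: [0.5358, -0.1187, 0.2337]
tcp_rot: [[-0.318, 0.941, -0.117], [0.884, 0.339, 0.323], [0.344, -0.001, -0.939]]
ft_force: [0.1, 0.1, 0.2]
gripper_width: 0.0868
grip_force: 0.0
```

```bash
python3 - <<'E'
from h import *
o=status.get_obs(); print(o['joints'],np.round(o['position'],4),np.round(o['tcp_rot'],3).tolist())
c=cams.calibration('wrist'); print(c)
im=snap('wrist','w1.png')
np.save('w1c.npy',np.r_[np.ravel(c['mtx']),np.ravel(c['xyz']),np.ravel(c['attitude'])])
E
```

```text
[ -0.88774423  22.99020374  23.23877134 100.2807432  -24.75425726
  74.06507462  51.7040023 ] [ 0.5358 -0.1187  0.2337] [[-0.318, 0.941, -0.117], [0.884, 0.339, 0.323], [0.344, -0.001, -0.939]]
{'mtx': array([[315.27040426,   0.        , 321.59081728],
       [  0.        , 315.27040426, 203.62688234],
       [  0.        ,   0.        ,   1.        ]]), 'xyz': array([ 0.52796368, -0.09805278,  0.39111051]), 'attitude': array([[ 9.40803334e-01,  3.38040706e-01, -2.48509267e-02],
       [ 3.38952879e-01, -9.38231480e-01,  6.95171603e-02],
       [ 1.83708232e-04, -7.38252693e-02, -9.97271175e-01]])}
```

View pics/w1.png

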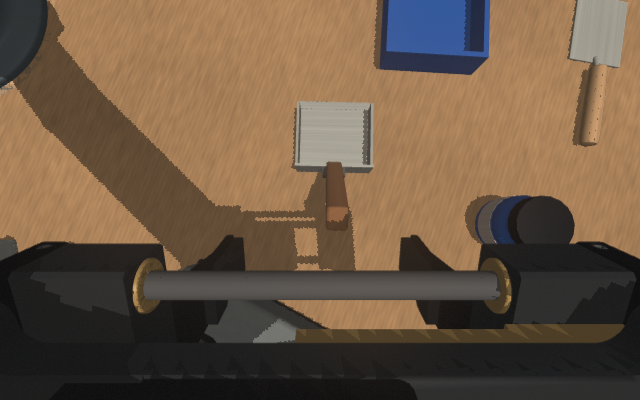

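The wrist view shows the small scoop at (333,135) and its handle end at about (337,217). The fingers straddle the handle line.

```bash
python3 - <<'E'
from h import *
a=np.load('w1c.npy'); c=dict(mtx=a[:9].reshape(3,3),xyz=a[9:12],attitude=a[12:].reshape(3,3))
r=lambda u,v,z: ray('',u,v,z,c)
f1,f2=r(296.5,102,.03),r(371,102.5,.03); b1,b2=r(294.5,166,.038),r(373,170.5,.038)
print(np.linalg.norm(f1-f2),np.linalg.norm(b1-b2))
e=r(337,217,.141); f=(f1+f2)/2; b=(b1+b2)/2
print('f',f,'b',b,'end',e)
d=f[:2]-b[:2]; print('len',np.linalg.norm(d),'yaw fb',np.degrees(np.arctan2(d[1],d[0])))
w=f1[:2]-f2[:2]; print('yaw w',np.degrees(np.arctan2(w[1],w[0]))-90, 'b',np.degrees(np.arctan2(*(b1-b2)[1::-1]))-90)
d=f[:2]-e[:2]; print('yaw end', np.degrees(np.arctan2(d[1],d[0])),np.linalg.norm(d))
E
```

```text
0.0876538001289079 0.08903664902793255
f [0.49188341 0.04448911 0.03      ] b [ 0.51848077 -0.03098121  0.038     ] end [ 0.53683182 -0.08648072  0.141     ]
len 0.08001992743016238 yaw fb 109.41355094870008
yaw w -250.57763244430566 b -253.50279527728495
yaw end 108.94204991978786 0.13846824105168537
```

```bash
python3 - <<'E'
from h import *
R=rot(109,20); g=np.array([.530,-.0665,.0966])
A=T(R,g-R[:,2]*.093);B=T(R,g-R[:,2]*.003)
go(A,5); go(B,6,A)
E
```

```text
5 x [-0.0001, 0.0022, 0.0106] [-0.06, -0.02, 0.18]
 6 x [0.0, -0.0, 0.015] [0.0, 0.0, -0.0]
```

>>> arm_command --moves '[[[0,0.0022,0.0106,-0.06,0,0.18,1],[0,0.0022,0.0106,-0.06,0,0.18,1],[0,0.0022,0.0106,-0.06,0,0.18,1],[0,0.0022,0.0106,-0.06,0,0.18,1],[0,0.0022,0.0106,-0.06,0,0.18,1],[0,0,0.015,0,0,0,1],[0,0,0.015,0,0,0,1],[0,0,0.015,0,0,0,1],[0,0,0.015,0,0,0,1],[0,0,0.015,0,0,0,1],[0,0,0.015,0,0,0,1],[0,0,0,0,0,0,1]]]'

```text
t: 3.55
position: [0.5289, -0.0662, 0.098]
tcp_rot: [[-0.306, 0.945, -0.116], [0.887, 0.327, 0.325], [0.345, -0.003, -0.938]]
ft_force: [0.5, -0.4, 0.1]
gripper_width: 0.0868
grip_force: 0.0
```

>>> arm_command --moves '[[[0,0,0,0,0,0,0],[0,0,0,0,0,0,0],[0,0,0,0,0,0,0],[0,0,0,0,0,0,0],[0,0,0,0,0,0,0],[0,0,0,0,0,0,0],[0,0,0,0,0,0,0],[0,0,0,0,0,0,0]]]'

```text
t: 4.35
position: [0.5305, -0.0676, 0.1001]
tcp_rot: [[-0.306, 0.946, -0.111], [0.888, 0.326, 0.324], [0.343, 0.0, -0.939]]
ft_force: [-0.2, -0.3, 0.4]
gripper_width: 0.0306
grip_force: 0.0
```

>>> arm_command --moves '[[[0,0,0,0,0,0,0],[0,0,0,0,0,0,0],[0,0,0,0,0,0,0],[0,0,0,0,0,0,0],[0,0,0,0,0,0,0]]]'

```text
t: 4.85
position: [0.5306, -0.0676, 0.1]
tcp_rot: [[-0.306, 0.946, -0.111], [0.888, 0.325, 0.324], [0.343, 0.001, -0.939]]
ft_force: [0.4, -0.1, -0.1]
gripper_width: 0.0179
grip_force: 29.9
```

```bash
cat >> h.py <<'E'
def rs(psi,pit):  # scoop rotation, pit = lip up (deg)
    return Ro.from_euler('z',psi,degrees=True).as_matrix()@Ro.from_euler('y',-pit,degrees=True).as_matrix()
try: ST=np.load('ST.npy')   # scoop in tool
except Exception: ST=None
TUB=T(rs(105.6,0),[.5417,.2667,0]); POT=np.array([.5715,-.287,0])
def tool(S): return S@np.linalg.inv(ST)
def intub(lx,lz,pit,ly=0): # scoop pose with its lip at tub (lx,ly,lz)
    S=T(rs(0,pit),[0,0,0]); S[:3,3]=np.array([lx,ly,lz])-S[:3,:3]@[.045,0,0]; return TUB@S
E
python3 - <<'E'
from h import *
C=cur(); psi=np.degrees(np.arctan2(C[1,0],C[0,0])); x=C[:2,0]/np.linalg.norm(C[:2,0])
S=T(rs(psi,0),[*(C[:2,3]+.0858*x),0]); print(psi,S[:3,3])
import h; ST=h.ST=np.linalg.inv(C)@S; np.save('ST.npy',ST)
U=S.copy();U[2,3]=.13
go(tool(U),5,lab='up'); go(tool(intub(-.03,.12,0)),8,tool(U),'over')
q=np.array([[.4972,.3077],[.5023,.3464],[.5735,.2958],[.538,.2816],[.5328,.3147],[.5418,.3517]])
print(np.round((q-TUB[:2,3])@TUB[:2,:2],3).tolist())
E
```

```text
109.0038241438611 [0.5026711  0.01355105 0.        ]
up 5 x [0.0089, 0.0, -0.0244] [-0.0, -0.0, -0.0]
over 8 x [0.0177, 0.0132, 0.0078] [-0.15, -0.0, 0.4]
[[0.051, 0.032], [0.087, 0.017], [0.019, -0.038], [0.015, -0.0], [0.049, -0.004], [0.082, -0.023]]
```

>>> arm_command --moves '[[[0.0089,0,-0.0244,0,0,0,0],[0.0089,0,-0.0244,0,0,0,0],[0.0089,0,-0.0244,0,0,0,0],[0.0089,0,-0.0244,0,0,0,0],[0.0089,0,-0.0244,0,0,0,0]]]'

```text
t: 5.35
position: [0.5299, -0.0678, 0.2305]
tcp_rot: [[-0.306, 0.945, -0.112], [0.888, 0.326, 0.324], [0.343, -0.001, -0.939]]
ft_force: [-0.2, 0.6, -2.5]
gripper_width: 0.0174
grip_force: 30.0
```

>>> arm_command --moves '[[[0.0177,0.0132,0.0078,-0.15,0,0.4,0],[0.0177,0.0132,0.0078,-0.15,0,0.4,0],[0.0177,0.0132,0.0078,-0.15,0,0.4,0],[0.0177,0.0132,0.0078,-0.15,0,0.4,0],[0.0177,0.0132,0.0078,-0.15,0,0.4,0],[0.0177,0.0132,0.0078,-0.15,0,0.4,0],[0.0177,0.0132,0.0078,-0.15,0,0.4,0],[0.0177,0.0132,0.0078,-0.15,0,0.4,0],[0,0,0,0,0,0,0],[0,0,0,0,0,0,0]]]'

```text
t: 6.35
position: [0.5841, 0.1113, 0.2192]
tcp_rot: [[-0.253, 0.963, -0.093], [0.905, 0.27, 0.329], [0.342, -0.001, -0.94]]
ft_force: [-0.9, -0.8, -2.8]
gripper_width: 0.0176
grip_force: 30.0
```

```bash
python3 - <<'E'
from h import *
print(status.get_obs()['joints'].round(0)); S=cur()@ST; print(np.round(np.linalg.inv(TUB)@S,4).tolist())
f=lambda p:[np.round(proj('wrist',(M@[*p,1])[:3]),0).tolist() for M in [S]]
print('lip corners',f((.045,.045,0)),f((.045,-.045,0)),'side top',f((.045,.045,.03)))
g=lambda *p:np.round(proj('wrist',(TUB@[*p,1])[:3]),0).tolist()
print('tub rim y+ in x0,60',g(0,.053,.042),g(.06,.053,.042),'y-',g(0,-.053,.042),g(.06,-.053,.042),'floor',g(.1,.053,.006),g(.1,-.053,.006),'end',g(.142,.059,.071),g(.142,-.059,.071))
snap('wrist','w2.png')
E
```

```text
[-19.  24.  18. 100. -30.  65.  28.]
[[1.0, -0.0013, 0.0006, -0.0753], [0.0013, 1.0, -0.0014, 0.0012], [-0.0006, 0.0014, 1.0, 0.1191], [0.0, 0.0, 0.0, 1.0]]
lip corners [[268.0, 97.0]] [[375.0, 97.0]] side top [[262.0, 80.0]]
tub rim y+ in x0,60 [274.0, 99.0] [275.0, 46.0] y- [372.0, 99.0] [371.0, 46.0] floor [280.0, 31.0] [366.0, 32.0] end [266.0, -47.0] [381.0, -46.0]
```

View pics/w2.png

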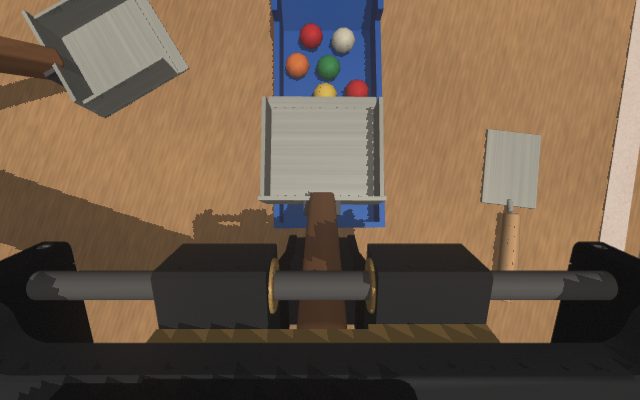

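The held scoop spans (264–383, row 97) above the tub. The tub edges are at about 273 and 383, so the tub appears a few mm right of my estimate; I'll measure that with a blue mask.

```bash
python3 - <<'E'
from h import *
im=cv2.imread('pics/w2.png'); hsv=cv2.cvtColor(im,cv2.COLOR_BGR2HSV); m=cv2.inRange(hsv,(100,120,40),(125,255,255))
Ti=np.linalg.inv(TUB)
for r in (40,55,70,85,210,220):
    xs=np.flatnonzero(m[r,240:420])+240
    print(r,xs[0],xs[-1],[np.round((Ti@[*ray('wrist',u,r,.042),1])[:2],4).tolist() for u in(xs[0],xs[-1]+1)])
c=np.flatnonzero(m[200:240,330]); print('bottom row',c[-1]+200, (Ti@[*ray('wrist',330,c[-1]+201,.0),1])[:2])
print(im[70,265:290].tolist()); print(im[70,366:390].tolist())
S=cur()@ST
for z in (0,.03,.038): print([np.round(proj('wrist',(S@[-.045,y,z,1])[:3]),1).tolist() for y in(.045,-.045)])
E
```

```text
40 274 379 [[0.0659, 0.0539], [0.0659, -0.0633]]
55 274 380 [[0.0487, 0.0538], [0.0487, -0.0642]]
70 274 380 [[0.0316, 0.0536], [0.0316, -0.0639]]
85 274 381 [[0.0146, 0.0534], [0.0146, -0.0648]]
210 274 383 [[-0.1223, 0.0519], [-0.1224, -0.065]]
220 275 384 [[-0.1329, 0.0508], [-0.133, -0.0659]]Traceback (most recent call last):
  File "<stdin>", line 7, in <module>
IndexError: index -1 is out of bounds for axis 0 with size 0
```

```bash
sed -i "s/^TUB=.*; POT/TUB=T(rs(106.4,0),[.5472,.2682,0]); POT/" h.py; python3 - <<'E'
from h import *
S=cur()@ST
for x,z in ((-.045,.038),(.045,0)): print([np.round(proj('wrist',(S@[x,y,z,1])[:3]),1).tolist() for y in(.045,-.045)])
a=tool(intub(-.03,.06,0)); b=tool(intub(-.03,.0085,0))
go(a,5,lab='align'); go(b,6,a,'down'); c=tool(intub(.09,.0085,0)); go(c,16,b,'push')
E
```

```text
[[257.5, 200.0], [386.4, 200.0]]
[[268.3, 97.0], [375.5, 97.0]]
align 5 x [-0.0038, 0.0018, 0.0112] [0.04, 0.01, -0.16]
down 6 x [-0.0029, -0.0, 0.0081] [-0.0, 0.0, 0.0]
push 16 x [0.007, -0.0, 0.0026] [-0.0, 0.0, 0.0]
```

>>> arm_command --moves '[[[-0.0038,0.0018,0.0112,0.04,0,-0.16,0],[-0.0038,0.0018,0.0112,0.04,0,-0.16,0],[-0.0038,0.0018,0.0112,0.04,0,-0.16,0],[-0.0038,0.0018,0.0112,0.04,0,-0.16,0],[-0.0038,0.0018,0.0112,0.04,0,-0.16,0],[-0.0029,0,0.0081,0,0,0,0],[-0.0029,0,0.0081,0,0,0,0],[-0.0029,0,0.0081,0,0,0,0],[-0.0029,0,0.0081,0,0,0,0],[-0.0029,0,0.0081,0,0,0,0],[-0.0029,0,0.0081,0,0,0,0],[0,0,0,0,0,0,0]]]'

```text
t: 7.6
position: [0.5923, 0.1179, 0.1086]
tcp_rot: [[-0.267, 0.959, -0.097], [0.899, 0.284, 0.332], [0.346, 0.001, -0.938]]
ft_force: [-1.4, 4.0, -2.0]
gripper_width: 0.0175
grip_force: 30.0
```

```bash
python3 - <<'E'
from h import *
o=status.get_obs();S=np.linalg.inv(TUB)@cur()@ST; print(o['ft_force'],np.round(S,4).tolist())
c=tool(intub(-.03,.007,0)); go(c,1); go(tool(intub(.09,.007,0)),16,c)
E
```

```text
[-1.35550357  4.01369286 -1.98038423] [[1.0, -0.0017, -0.0036, -0.0708], [0.0017, 1.0, 0.0006, -0.0008], [0.0036, -0.0006, 1.0, 0.0088], [0.0, 0.0, 0.0, 1.0]]
 1 x [-0.0042, -0.0009, 0.0001] [0.0, -0.21, 0.1]
 16 x [0.007, -0.0, 0.0026] [-0.0, 0.0, 0.0]
```

>>> arm_command --moves '[[[0.0065,0,0.004,0,0,0,0],[0.007,0,0.0026,0,0,0,0],[0.007,0,0.0026,0,0,0,0],[0.007,0,0.0026,0,0,0,0],[0.007,0,0.0026,0,0,0,0],[0.007,0,0.0026,0,0,0,0],[0,0,0,0,0,0,0]]]'

```text
t: 8.3
position: [0.5798, 0.1603, 0.1075]
tcp_rot: [[-0.268, 0.959, -0.096], [0.9, 0.285, 0.33], [0.344, 0.002, -0.939]]
ft_force: [0.3, 0.1, -2.4]
gripper_width: 0.018
grip_force: 30.0
```

```bash
python3 - <<'E'
from h import *
o=status.get_obs();S=np.linalg.inv(TUB)@cur()@ST; print(o['ft_force'],np.round(S,4).tolist())
for h in (.0065,): 
  c=tool(intub(.095,h,0)); go(c,8)
snap('wrist','w3.png')
E
```

```text
[ 0.30807132  0.05503364 -2.35195457] [[1.0, -0.0026, -0.0011, -0.0268], [0.0026, 1.0, 0.0017, -0.0008], [0.0011, -0.0017, 1.0, 0.0076], [0.0, 0.0, 0.0, 1.0]]
 8 x [0.009, -0.0001, 0.0034] [0.0, -0.01, 0.02]
```

View pics/w3.png

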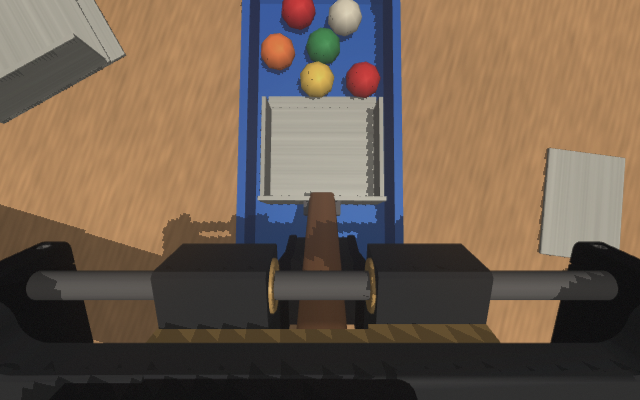

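The scoop is centred in the tub, its lip at row 97 just behind the yellow (316,79) and red (362,79) nuggets. I'll push on slowly.

>>> arm_command --moves '[[[0.006,0,0.0025,0,0,0,0],[0.006,0,0.0025,0,0,0,0],[0.006,0,0.0024,0,0,0,0],[0.006,0,0.0023,0,0,0,0],[0.006,0,0.0023,0,0,0,0],[0.006,0,0.0023,0,0,0,0],[0.006,0,0.0023,0,0,0,0],[0.006,0,0.0023,0,0,0,0],[0.006,0,0.0023,0,0,0,0],[0.006,0,0.0023,0,0,0,0],[0.006,0,0.0023,0,0,0,0],[0,0,0,0,0,0,0]]]'

```text
t: 9.55
position: [0.56, 0.2281, 0.106]
tcp_rot: [[-0.267, 0.959, -0.096], [0.9, 0.284, 0.331], [0.344, 0.002, -0.939]]
ft_force: [0.3, 1.5, -1.2]
gripper_width: 0.0177
grip_force: 30.0
```

```bash
python3 - <<'E'
from h import *
o=status.get_obs();S=np.linalg.inv(TUB)@cur()@ST; print(o['ft_force'],np.round(S,4).tolist())
im=snap('wrist','w4.png'); im2=snap('top','t4.png')
a=cv2.resize(im[0:200,200:440],None,fx=2,fy=2); b=cv2.resize(im2[130:215,180:320],None,fx=2.85,fy=2.85)
b=cv2.copyMakeBorder(b,0,max(0,400-b.shape[0]),0,0,cv2.BORDER_CONSTANT)[:400,:320]
cv2.imwrite('pics/c4.png',np.hstack([a,b])[:,:,::-1])
E
```

```text
[ 0.28123363  1.50628678 -1.2408883 ] [[1.0, -0.0018, -0.0013, 0.0438], [0.0018, 1.0, 0.0019, -0.001], [0.0013, -0.0019, 1.0, 0.0061], [0.0, 0.0, 0.0, 1.0]]
```

View pics/c4.png

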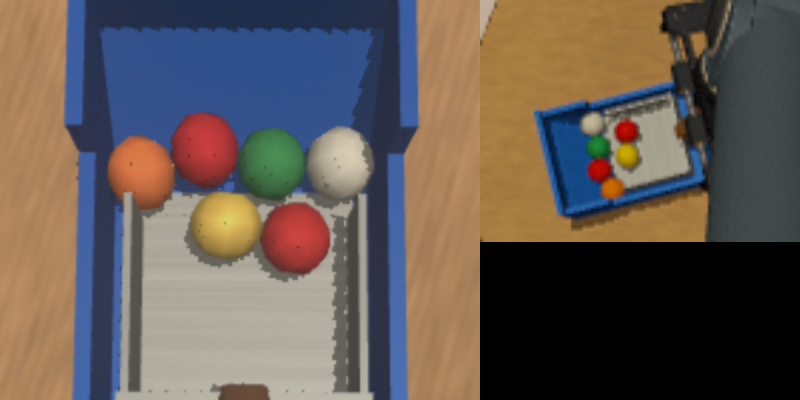

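Two nuggets are in the scoop, and four lie in a row at the slope foot, over the lip. Next I'll follow the slope while pitching up.

```bash
python3 - <<'E'
from h import *
W=[(.098,.0075,0),(.109,.0195,6),(.120,.031,14),(.126,.045,23),(.126,.062,30),(.110,.095,35)]
p=None
for w,n in zip(W,(2,4,4,4,5,6)):
    A=tool(intub(*w[:3],-.001)); go(A,n,p,w); p=A
E
```

```text
(0.098, 0.0075, 0) 2 x [0.005, 0.0001, 0.001] [0.03, -0.03, 0.04]
(0.109, 0.0195, 6) 4 x [0.0001, -0.0, 0.0006] [0.0, 1.5, 0.0]
(0.12, 0.031, 14) 4 x [-0.001, -0.0, 0.002] [-0.0, 2.0, 0.0]
(0.126, 0.045, 23) 4 x [-0.0021, -0.0, 0.0017] [0.0, 2.25, 0.0]
(0.126, 0.062, 30) 5 x [-0.0009, 0.0, -0.0002] [0.0, 1.4, 0.0]
(0.11, 0.095, 35) 6 x [0.0007, 0.0, -0.0042] [0.0, 0.83, 0.0]
```

>>> arm_command --moves '[[[0.005,0,0.001,0,0,0,0],[0.005,0,0.001,0,0,0,0],[0.0001,0,0.0006,0,1.5,0,0],[0.0001,0,0.0006,0,1.5,0,0],[0.0001,0,0.0006,0,1.5,0,0],[0.0001,0,0.0006,0,1.5,0,0],[-0.001,0,0.002,0,2,0,0],[-0.001,0,0.002,0,2,0,0],[-0.001,0,0.002,0,2,0,0],[-0.001,0,0.002,0,2,0,0],[0,0,0,0,0,0,0],[0,0,0,0,0,0,0]]]'

```text
t: 10.85
position: [0.5575, 0.2371, 0.0962]
tcp_rot: [[-0.234, 0.96, -0.156], [0.795, 0.281, 0.538], [0.56, 0.002, -0.829]]
ft_force: [1.0, -0.2, -2.1]
gripper_width: 0.0177
grip_force: 30.0
```

```bash
python3 - <<'E'
from h import *
o=status.get_obs();S=np.linalg.inv(TUB)@cur()@ST; print(o['ft_force'],o['joints'].round(0),np.round(S,4).tolist(),S@[.045,0,0,1])
im=snap('wrist','w5.png'); im2=snap('top','t5.png')
a=cv2.resize(im[0:200,200:440],None,fx=2,fy=2); b=cv2.resize(im2[130:215,180:320],None,fx=2.85,fy=2.85)
b=cv2.copyMakeBorder(b,0,max(0,400-b.shape[0]),0,0,cv2.BORDER_CONSTANT)[:400,:320]
cv2.imwrite('pics/c5.png',np.hstack([a,b])[:,:,::-1])
E
```

```text
[ 0.95732782 -0.22992387 -2.07510035] [-16.  34.   6. 107. -48.  55.  40.] [[0.9703, 0.0009, -0.2418, 0.0747], [-0.0005, 1.0, 0.0018, -0.0013], [0.2418, -0.0017, 0.9703, 0.0199], [0.0, 0.0, 0.0, 1.0]] [ 0.11836641 -0.00132072  0.0307775   1.        ]
```

View pics/c5.png

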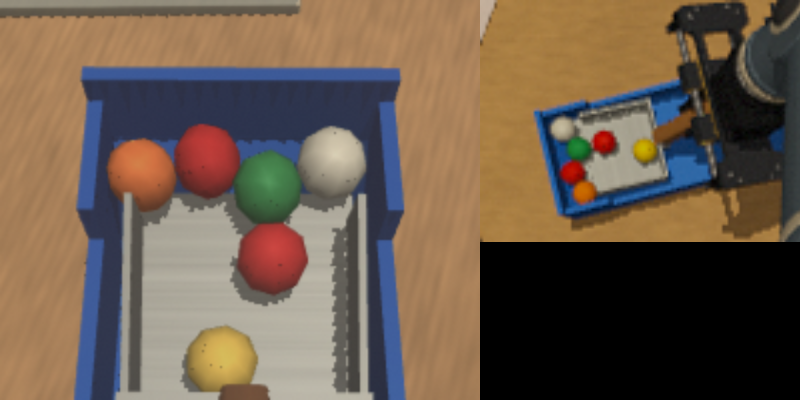

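Yellow and red are deep in the scoop and green is entering; the other three ride at the lip on the slope. Continuing.

>>> arm_command --moves '[[[-0.0021,0,0.0017,0,2.25,0,0],[-0.0021,0,0.0017,0,2.25,0,0],[-0.0021,0,0.0017,0,2.25,0,0],[-0.0021,0,0.0017,0,2.25,0,0],[0,0,0,0,0,0,0]]]'

```text
t: 11.45
position: [0.5581, 0.2343, 0.085]
tcp_rot: [[-0.206, 0.96, -0.191], [0.702, 0.281, 0.655], [0.682, 0.001, -0.731]]
ft_force: [-0.4, -0.3, -3.1]
gripper_width: 0.0181
grip_force: 30.0
```

```bash
python3 - <<'E'
from h import *
o=status.get_obs();S=np.linalg.inv(TUB)@cur()@ST; print(o['ft_force'],o['joints'].round(0),np.round(S,4).tolist(),S@[.045,0,0,1])
im=snap('wrist','w6.png')
hsv=cv2.cvtColor(im,cv2.COLOR_RGB2HSV)
def blob(n):
    for nm,lo,hi in(('red',(0,150,90),(6,255,255)),('red_',(172,120,90),(180,255,255)),('org',(8,170,150),(17,255,255)),('yel',(20,120,100),(35,255,255)),('grn',(45,80,50),(85,255,255))):
        m=cv2.inRange(hsv,lo,hi); m[:,:230]=0; m[:,410:]=0; m[220:]=0
        k,l,s,c=cv2.connectedComponentsWithStats(m)
        print(nm,[(c[i].round(0).tolist(),int(s[i,4])) for i in range(1,k) if s[i,4]>80])
blob(0)
print('lip',[proj('wrist',(TUB@S@[.045,y,0,1])[:3]).round(0) for y in(.042,-.042)])
p=None
for w,n in zip([(.126,.062,27),(.115,.09,30)],(5,6)):
    A=tool(intub(*w[:3],-.001)); go(A,n,p,w); p=A
E
```

```text
[-0.38124731 -0.32406356 -3.12668723] [-10.  38.   2. 106. -54.  59.  47.] [[0.9209, 0.0011, -0.3898, 0.0824], [-0.0007, 1.0, 0.0011, -0.001], [0.3898, -0.0008, 0.9209, 0.0263], [0.0, 0.0, 0.0, 1.0]] [ 0.12381026 -0.00105864  0.04387474  1.        ]
red [([280.0, 4.0], 226), ([304.0, 81.0], 810), ([336.0, 135.0], 820)]
red_ []
org [([271.0, 82.0], 502)]
yel [([310.0, 179.0], 867)]
grn [([338.0, 98.0], 873)]
lip [array([272.,  98.]), array([372.,  98.])]
(0.126, 0.062, 27) 5 x [0.0007, -0.0, -0.001] [0.01, 0.81, 0.01]
(0.115, 0.09, 30) 6 x [0.0011, 0.0, -0.0037] [-0.0, 0.5, 0.0]
```

>>> arm_command --moves '[[[0.0007,0,-0.001,0,0.81,0,0],[0.0007,0,-0.001,0,0.81,0,0],[0.0007,0,-0.001,0,0.81,0,0],[0.0007,0,-0.001,0,0.81,0,0],[0.0007,0,-0.001,0,0.81,0,0],[0,0,0,0,0,0,0]]]'

```text
t: 12.1
position: [0.5584, 0.2337, 0.0918]
tcp_rot: [[-0.193, 0.96, -0.205], [0.652, 0.281, 0.704], [0.733, 0.002, -0.68]]
ft_force: [-0.0, -1.1, -2.7]
gripper_width: 0.0177
grip_force: 30.0
```

```bash
python3 - <<'E'
from h import *
o=status.get_obs();S=np.linalg.inv(TUB)@cur()@ST; print(o['ft_force'],o['joints'].round(0),S[2,0],S@[.045,0,0,1])
im=snap('wrist','w7.png'); im2=snap('scene','s7.png')
u,v=np.clip(proj('scene',TUB[:3,3]).astype(int),(60,50),(580,350)); print(u,v)
a=cv2.resize(im[0:200,220:420],None,fx=2,fy=2); b=cv2.resize(im2[v-50:v+50,u-50:u+50],(400,400))
cv2.imwrite('pics/c7.png',np.hstack([a,b])[:,:,::-1])
E
```

```text
[-0.00852046 -1.11923603 -2.73987979] [ -7.  39.   0. 106. -56.  61.  49.] 0.4550505279388111 [ 0.1257445  -0.00120316  0.06222928  1.        ]
357 281
```

View pics/c7.png

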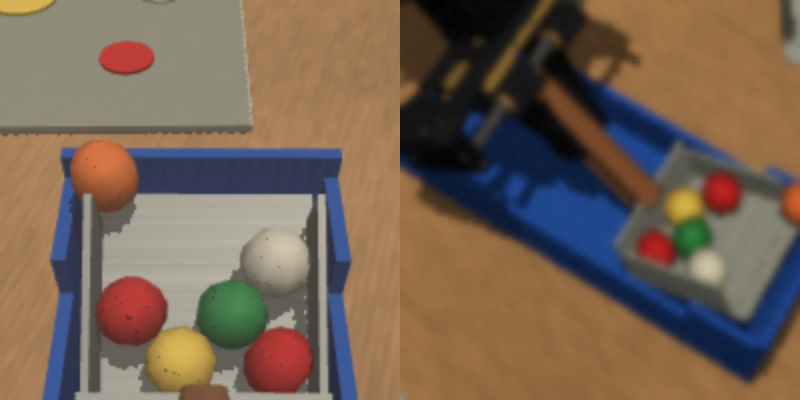

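Five nuggets are in the scoop. The orange one is perched on the front left corner against the tub walls. I'll lower a little and back off so it drops into the tub.

```bash
python3 - <<'E'
from h import *
p=None
for w,n in zip([(.1255,.049,27),(.085,.049,27),(.07,.16,27)],(4,8,8)):
    A=tool(intub(*w[:3],-.001)); go(A,n,p,w); p=A
E
```

```text
(0.1255, 0.049, 27) 4 x [-0.0025, -0.0, 0.0021] [0.02, -0.01, 0.02]
(0.085, 0.049, 27) 8 x [-0.0034, 0.0, -0.0037] [-0.0, 0.0, 0.0]
(0.07, 0.16, 27) 8 x [0.0089, 0.0, -0.0108] [-0.0, 0.0, 0.0]
```

>>> arm_command --moves '[[[-0.0025,0,0.0021,0,0,0,0],[-0.0025,0,0.0021,0,0,0,0],[-0.0025,0,0.0021,0,0,0,0],[-0.0025,0,0.0021,0,0,0,0],[-0.0034,0,-0.0037,0,0,0,0],[-0.0034,0,-0.0037,0,0,0,0],[-0.0034,0,-0.0037,0,0,0,0],[-0.0034,0,-0.0037,0,0,0,0],[0,0,0,0,0,0,0]]]'

```text
t: 13.1
position: [0.5648, 0.2131, 0.0789]
tcp_rot: [[-0.193, 0.96, -0.204], [0.653, 0.281, 0.703], [0.732, 0.003, -0.681]]
ft_force: [0.4, -0.3, -2.2]
gripper_width: 0.018
grip_force: 30.0
```

```bash
cat >> h.py <<'E'
def blob(im,x0,x1,y0,y1):
    hsv=cv2.cvtColor(im,cv2.COLOR_RGB2HSV)
    for nm,lo,hi in(('red',(0,150,90),(6,255,255)),('org',(8,170,150),(17,255,255)),('yel',(20,120,100),(35,255,255)),('grn',(45,80,50),(85,255,255))):
        m=cv2.inRange(hsv,lo,hi)[y0:y1,x0:x1]
        k,l,s,c=cv2.connectedComponentsWithStats(m)
        print(nm,[((c[i]+[x0,y0]).round(0).tolist(),int(s[i,4])) for i in range(1,k) if s[i,4]>15])
E
python3 - <<'E'
from h import *
o=status.get_obs();S=np.linalg.inv(TUB)@cur()@ST; print(o['ft_force'],S[2,0],S@[.045,0,0,1])
im=snap('wrist','w8.png'); blob(im,230,410,40,220)
im=snap('scene','s8.png'); blob(im,300,420,235,325)
print('lip',[proj('wrist',(TUB@S@[.045,y,0,1])[:3]).round(0) for y in(.042,-.042)])
g=lambda *p:np.round(proj('wrist',(TUB@[*p,1])[:3]),0).tolist(); print(g(.136,.053,.061),g(.136,-.053,.061),g(.1,.053,.006),g(.11,.039,.03))
E
```

```text
[ 0.37458543 -0.32046593 -2.182582  ] 0.45387471430438053 [ 0.10407358 -0.00165621  0.04917625  1.        ]
red [([285.0, 154.0], 845), ([359.0, 180.0], 837)]
org [([271.0, 80.0], 386)]
yel [([309.0, 179.0], 877)]
grn [([336.0, 156.0], 859)]
red [([379.0, 277.0], 67), ([363.0, 290.0], 53)]
org [([399.0, 279.0], 51)]
yel [([370.0, 280.0], 69)]
grn [([372.0, 288.0], 60)]
lip [array([273.,  98.]), array([373.,  99.])]
[259.0, 62.0] [382.0, 62.0] [265.0, 138.0] [277.0, 111.0]
```

```bash
python3 - <<'E'
from h import *
c=cams.calibration
def tri(a,b):
    L=[]
    for n,u,v in(a,b):
        k=c(n);d=np.array(k['attitude'])@np.linalg.inv(np.array(k['mtx']))@[u,v,1]; L.append((np.array(k['xyz']),d/np.linalg.norm(d)))
    A=sum(np.eye(3)-np.outer(d,d) for o,d in L); B=sum((np.eye(3)-np.outer(d,d))@o for o,d in L)
    return np.linalg.solve(A,B)
Ti=np.linalg.inv(TUB)
for nm,a,b in(('org',(271,80),(399,279)),('grn',(336,156),(372,288)),('yel',(309,179),(370,280))):
    print(nm,(Ti@[*tri(('wrist',*a),('scene',*b)),1])[:3].round(4))
E
```

```text
org [0.1003 0.0376 0.0696]
grn [ 0.0493 -0.0121  0.0404]
yel [0.0328 0.0085 0.0328]
```

>>> arm_command --moves '[[[0.0034,0,0.0037,0,0,0,0],[0.0034,0,0.0037,0,0,0,0],[0.0034,0,0.0037,0,0,0,0],[0.0034,0,0.0037,0,0,0,0],[0.0034,0,0.0037,0,0,0,0],[0.003,0,0.0033,0,0,0,0],[0,0,0,0,0,0,0]]]'

```text
t: 13.9
position: [0.5562, 0.2407, 0.0777]
tcp_rot: [[-0.195, 0.959, -0.204], [0.656, 0.282, 0.7], [0.729, 0.003, -0.684]]
ft_force: [1.0, -5.6, -3.4]
gripper_width: 0.0177
grip_force: 30.0
```

```bash
cat >> h.py <<'E'
def tri(a,b):
    L=[]
    for n,u,v in(a,b):
        k=cams.calibration(n);d=np.array(k['attitude'])@np.linalg.inv(np.array(k['mtx']))@[u,v,1]; L.append((np.array(k['xyz']),d/np.linalg.norm(d)))
    A=sum(np.eye(3)-np.outer(d,d) for o,d in L); B=sum((np.eye(3)-np.outer(d,d))@o for o,d in L)
    return np.linalg.solve(A,B)
def cen(n,lo,hi,r):
    im=cv2.cvtColor(cams.grab_frame(n),cv2.COLOR_RGB2HSV); m=cv2.inRange(im,lo,hi)[r[2]:r[3],r[0]:r[1]]
    k,l,s,c=cv2.connectedComponentsWithStats(m); i=1+s[1:,4].argmax(); return (n,*(c[i]+[r[0],r[2]]))
def org():
    w=cen('wrist',(8,170,150),(17,255,255),(230,410,40,220)); s=cen('scene',(8,170,150),(17,255,255),(300,420,235,325))
    P=tri(w,s); S=cur()@ST
    print('org px',np.round(w[1:]),np.round(s[1:]),'tub',(np.linalg.inv(TUB)@[*P,1])[:3].round(4),'scoop',(np.linalg.inv(S)@[*P,1])[:3].round(4))
E
python3 - <<'E'
from h import *
o=status.get_obs();S=np.linalg.inv(TUB)@cur()@ST; print(o['ft_force'],S[2,0],S@[.045,0,0,1]); org()
E
```

```text
[ 1.02278373 -5.64948363 -3.35780381] 0.4503320143883983 [ 1.32871816e-01 -9.99085063e-04  4.72716996e-02  1.00000000e+00]
org px [270.  82.] [408. 284.] tub [0.1262 0.0381 0.0673] scoop [0.0481 0.0393 0.0208]
```

```bash
python3 - <<'E'
from h import *
p=None
for w,n in zip([(.113,.0365,18,-.001),(.113,.0365,18,.007)],(5,4)):
    A=tool(intub(*w)); go(A,n,p,w); p=A
E
```

```text
(0.113, 0.0365, 18, -0.001) 5 x [-0.0001, -0.0, -0.0038] [0.03, -1.76, 0.01]
(0.113, 0.0365, 18, 0.007) 4 x [-0.0, -0.002, -0.0] [0.0, -0.0, -0.0]
```

>>> arm_command --moves '[[[0,0,-0.0038,0,-1.76,0,0],[0,0,-0.0038,0,-1.76,0,0],[0,0,-0.0038,0,-1.76,0,0],[0,0,-0.0038,0,-1.76,0,0],[0,0,-0.0038,0,-1.76,0,0],[0,-0.002,0,0,0,0,0],[0,-0.002,0,0,0,0,0],[0,-0.002,0,0,0,0,0],[0,-0.002,0,0,0,0,0],[0,0,0,0,0,0,0]]]'

```text
t: 15.0
position: [0.5513, 0.2276, 0.0922]
tcp_rot: [[-0.222, 0.959, -0.174], [0.753, 0.282, 0.595], [0.62, 0.001, -0.785]]
ft_force: [-0.3, -0.0, -2.6]
gripper_width: 0.018
grip_force: 30.0
```

```bash
python3 - <<'E'
from h import *
o=status.get_obs();S=np.linalg.inv(TUB)@cur()@ST; print(o['ft_force'],S[2,0],S@[.045,0,0,1]); org()
blob(cams.grab_frame('wrist'),230,410,40,220)
E
```

```text
[-2.54142523e-01 -2.40454437e-03 -2.61249944e+00] 0.31344872944206753 [0.11546125 0.00750751 0.03816915 1.        ]
org px [312. 127.] [386. 284.] tub [0.0768 0.0149 0.0501] scoop [0.0119 0.0079 0.0233]
red [([285.0, 156.0], 873), ([359.0, 180.0], 830)]
org [([312.0, 128.0], 273)]
yel [([309.0, 180.0], 867)]
grn [([336.0, 156.0], 882)]
```

Orange rolled into the scoop, so I expect all six are in. Next I'll recentre, pitch up and lift.

```bash
python3 - <<'E'
from h import *
def atpot(psi,back,lz,pit):
    R=rs(psi,pit); x=np.array([np.cos(np.radians(psi)),np.sin(np.radians(psi)),0])
    return T(R,POT+[0,0,lz]-x*back-R@[.045,0,0])
p=None
for w,n in zip([(.108,.06,25,.002),(.08,.20,27,0)],(5,7)):
    A=tool(intub(*w)); go(A,n,p,w); p=A
for psi in (56,70):
    go(tool(atpot(psi,.09,.22,25)),26,p,psi)
E
```

```text
(0.108, 0.06, 25, 0.002) 5 x [-0.0015, 0.001, -0.0021] [0.01, 1.35, 0.01]
(0.08, 0.2, 27, 0) 7 x [0.0109, 0.0003, -0.0163] [-0.0, 0.29, 0.0]
56 26 x [-0.0185, -0.0018, -0.0206] [-1.4, -0.07, 1.35]
70 26 x [-0.0187, -0.0028, -0.0208] [-1.01, -0.07, 0.97]
```

>>> arm_command --moves '[[[-0.0015,0.001,-0.0021,0,1.35,0,0],[-0.0015,0.001,-0.0021,0,1.35,0,0],[-0.0015,0.001,-0.0021,0,1.35,0,0],[-0.0015,0.001,-0.0021,0,1.35,0,0],[-0.0015,0.001,-0.0021,0,1.35,0,0],[0,0,0,0,0,0,0]]]'

```text
t: 15.75
position: [0.5608, 0.2157, 0.0948]
tcp_rot: [[-0.199, 0.96, -0.197], [0.678, 0.28, 0.68], [0.708, 0.002, -0.706]]
ft_force: [1.0, -0.8, -2.9]
gripper_width: 0.0176
grip_force: 30.0
```

```bash
python3 - <<'E'
from h import *
o=status.get_obs();S=np.linalg.inv(TUB)@cur()@ST; print(o['ft_force'],o['joints'].round(0),S[2,0],S@[.045,0,0,1]); org()
im=snap('wrist','w9.png'); blob(im,230,410,40,220)
hsv=cv2.cvtColor(im,cv2.COLOR_RGB2HSV)[100:200,265:380]; print('lip rows',proj('wrist',(TUB@S@[.045,0,0,1])[:3]))
E
```

```text
[ 0.95560081 -0.81669511 -2.85431821] [ -6.  38.   1. 106. -53.  61.  48.] 0.4226566012614089 [0.10666319 0.00141622 0.059441   1.        ]
org px [311. 128.] [383. 281.] tub [0.0683 0.0101 0.066 ] scoop [0.0114 0.0081 0.0222]
red [([285.0, 157.0], 890), ([359.0, 180.0], 846)]
org [([311.0, 128.0], 395)]
yel [([310.0, 180.0], 857)]
grn [([336.0, 157.0], 904)]
lip rows [322.78878563  99.4984868 ]
```

View pics/w9.png

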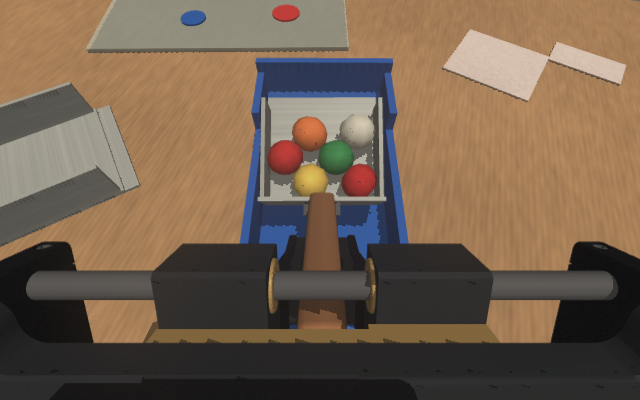

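All six nuggets lie in the scoop: orange (311,131), white (357,129), red (285,157), green (336,157), yellow (310,180), red (359,180). Lifting and carrying next.

>>> arm_command --moves '[[[0.005,0,-0.008,0,0.2,0,0],[0.0105,0.0003,-0.016,0,0.3,0,0],[0.0109,0.0003,-0.0163,0,0.3,0,0],[0.0109,0.0003,-0.0163,0,0.3,0,0],[0.0109,0.0003,-0.0163,0,0.3,0,0],[0.0109,0.0003,-0.0163,0,0.3,0,0],[0.0109,0.0003,-0.0163,0,0.3,0,0],[0.005,0,-0.008,0,0,0,0],[0,0,0,0,0,0,0]]]'

```text
t: 16.8
position: [0.5705, 0.1893, 0.2301]
tcp_rot: [[-0.196, 0.959, -0.203], [0.653, 0.282, 0.703], [0.731, 0.006, -0.682]]
ft_force: [0.1, -0.5, -3.3]
gripper_width: 0.0175
grip_force: 30.0
```

```bash
cat >> h.py <<'E'
def atpot(psi,back,lz,pit):
    R=rs(psi,pit); x=np.array([np.cos(np.radians(psi)),np.sin(np.radians(psi)),0])
    return T(R,POT+[0,0,lz]-x*back-R@[.045,0,0])
E
python3 - <<'E'
from h import *
o=status.get_obs();S=cur()@ST; print(o['ft_force'],o['joints'].round(0),S[2,0],S@[.045,0,0,1]); org()
go(tool(atpot(56,.09,.20,25)),26)
E
```

```text
[ 0.06575267 -0.47779413 -3.34203384] [ -4.  29.   3. 100. -49.  74.  39.] 0.4532387194937943 [0.52482217 0.34463475 0.20022397 1.        ]
org px [311. 128.] [381. 252.] tub [0.0408 0.0096 0.2023] scoop [0.0117 0.0085 0.0216]
 26 x [-0.019, -0.0017, -0.0201] [-1.4, -0.07, 1.35]
```

>>> arm_command --moves '[[[-0.0095,-0.0008,-0.01,-0.7,-0.03,0.67,0],[-0.019,-0.0017,-0.0201,-1.4,-0.07,1.35,0],[-0.019,-0.0017,-0.0201,-1.4,-0.07,1.35,0],[-0.019,-0.0017,-0.0201,-1.4,-0.07,1.35,0],[-0.019,-0.0017,-0.0201,-1.4,-0.07,1.35,0],[-0.019,-0.0017,-0.0201,-1.4,-0.07,1.35,0],[-0.019,-0.0017,-0.0201,-1.4,-0.07,1.35,0],[-0.019,-0.0017,-0.0201,-1.4,-0.07,1.35,0],[-0.019,-0.0017,-0.0201,-1.4,-0.07,1.35,0],[-0.019,-0.0017,-0.0201,-1.4,-0.07,1.35,0],[-0.019,-0.0017,-0.0201,-1.4,-0.07,1.35,0],[-0.019,-0.0017,-0.0201,-1.4,-0.07,1.35,0]]]'

```text
t: 18.1
position: [0.5839, -0.1288, 0.2266]
tcp_rot: [[0.076, 0.994, 0.075], [0.687, -0.107, 0.718], [0.722, -0.004, -0.692]]
ft_force: [0.3, -0.7, -4.1]
gripper_width: 0.0178
grip_force: 30.0
```

>>> arm_command --moves '[[[-0.019,-0.0017,-0.0201,-1.4,-0.07,1.35,0],[-0.019,-0.0017,-0.0201,-1.4,-0.07,1.35,0],[-0.019,-0.0017,-0.0201,-1.4,-0.07,1.35,0],[-0.019,-0.0017,-0.0201,-1.4,-0.07,1.35,0],[-0.019,-0.0017,-0.0201,-1.4,-0.07,1.35,0],[-0.019,-0.0017,-0.0201,-1.4,-0.07,1.35,0],[-0.019,-0.0017,-0.0201,-1.4,-0.07,1.35,0],[-0.019,-0.0017,-0.0201,-1.4,-0.07,1.35,0],[-0.019,-0.0017,-0.0201,-1.4,-0.07,1.35,0],[-0.019,-0.0017,-0.0201,-1.4,-0.07,1.35,0],[-0.0095,-0.0008,-0.01,-0.7,-0.03,0.67,0],[0,0,0,0,0,0,0]]]'

```text
t: 19.3
position: [0.4895, -0.4034, 0.2304]
tcp_rot: [[0.317, 0.894, 0.318], [0.627, -0.449, 0.637], [0.712, -0.003, -0.702]]
ft_force: [0.3, 0.2, -2.8]
gripper_width: 0.0178
grip_force: 30.0
```

```bash
python3 - <<'E'
from h import *
o=status.get_obs();S=cur()@ST; print(o['ft_force'],o['joints'].round(0),S[2,0],S@[.045,0,0,1])
im=snap('wrist','w10.png'); blob(im,230,410,90,220)
# pot rim check in the wrist view: project model rim
print('pot pred px',proj('wrist',POT+[0,0,.12]).round(0))
go(tool(atpot(56,.09,.20,25)),4)
E
```

```text
[ 0.26426303  0.15662735 -2.80357888] [ 38.  37.  23.  89. -50.  90.  49.] 0.42799580386645275 [ 0.56160787 -0.25944682  0.19595441  1.        ]
red [([285.0, 157.0], 903), ([359.0, 180.0], 840), ([239.0, 209.0], 423)]
org [([311.0, 128.0], 421)]
yel [([310.0, 180.0], 856)]
grn [([336.0, 157.0], 919)]
pot pred px [343. 172.]
 4 x [-0.0187, -0.0016, -0.0205] [-1.37, -0.12, 1.31]
```

```bash
python3 - <<'E'
from h import *
p=None
for w,n in zip([(60,.035,.15,22),(60,.035,.142,0),(60,.032,.138,-30),(60,.03,.122,-58)],(8,5,6,6)):
    A=tool(atpot(*w)); go(A,n,p,w); p=A
E
```

```text
(60, 0.035, 0.15, 22) 8 x [-0.0082, 0.0013, -0.0014] [-0.32, -0.43, 0.31]
(60, 0.035, 0.142, 0) 5 x [0.01, 0.0, -0.005] [-0.0, -4.4, -0.0]
(60, 0.032, 0.138, -30) 6 x [0.0128, 0.0, -0.0065] [-0.0, -5.0, -0.0]
(60, 0.03, 0.122, -58) 6 x [0.0129, 0.0, -0.0044] [-0.0, -4.67, -0.0]
```

>>> arm_command --moves '[[[-0.0082,0.0013,-0.0014,-0.32,-0.43,0.31,0],[-0.0082,0.0013,-0.0014,-0.32,-0.43,0.31,0],[-0.0082,0.0013,-0.0014,-0.32,-0.43,0.31,0],[-0.0082,0.0013,-0.0014,-0.32,-0.43,0.31,0],[-0.0082,0.0013,-0.0014,-0.32,-0.43,0.31,0],[-0.0082,0.0013,-0.0014,-0.32,-0.43,0.31,0],[-0.0082,0.0013,-0.0014,-0.32,-0.43,0.31,0],[-0.0082,0.0013,-0.0014,-0.32,-0.43,0.31,0],[0,0,0,0,0,0,0]]]'

```text
t: 20.25
position: [0.4742, -0.4554, 0.1931]
tcp_rot: [[0.372, 0.866, 0.335], [0.644, -0.501, 0.579], [0.669, 0.001, -0.743]]
ft_force: [-0.4, -0.1, -2.3]
gripper_width: 0.0178
grip_force: 30.0
```

```bash
python3 - <<'E'
from h import *
o=status.get_obs();S=cur()@ST; print(o['ft_force'],o['joints'].round(0),S[2,0],S@[.045,0,0,1],np.degrees(np.arctan2(S[1,0],S[0,0])))
# pot check from wrist: bright/grey pixels ahead of lip
im=snap('wrist','w11.png')
for a in range(0,360,45):
    q=POT+[.066*np.cos(np.radians(a)),.066*np.sin(np.radians(a)),.12]; print(a,proj('wrist',q).round(0).tolist(),end=' ')
print(); 
for u in (322,): print([(v,im[v,u].tolist()) for v in range(0,100,4)])
for v in (60,80): print([(u,im[v,u].tolist()) for u in range(200,450,6)])
p=None
for w,n in zip([(60,.035,.142,0),(60,.032,.138,-30),(60,.03,.122,-58)],(5,6,6)):
    A=tool(atpot(*w)); go(A,n,p,w); p=A
E
```

```text
[-0.41489101 -0.08841841 -2.32217391] [ 40.  40.  25.  87. -50.  87.  50.] 0.3735219417164951 [ 0.55356566 -0.3179846   0.1491431   1.        ] 59.98334881053804
0 [378.0, 69.0] 45 [338.0, 48.0] 90 [290.0, 53.0] 135 [258.0, 80.0] 180 [260.0, 119.0] 225 [302.0, 146.0] 270 [359.0, 140.0] 315 [389.0, 106.0] 
[(0, [57, 61, 79]), (4, [103, 91, 82]), (8, [102, 90, 82]), (12, [102, 91, 82]), (16, [102, 91, 83]), (20, [48, 52, 74]), (24, [96, 74, 53]), (28, [164, 126, 88]), (32, [164, 125, 87]), (36, [156, 119, 84]), (40, [165, 127, 88]), (44, [215, 202, 191]), (48, [113, 105, 99]), (52, [112, 105, 99]), (56, [116, 107, 100]), (60, [113, 107, 100]), (64, [116, 108, 102]), (68, [114, 106, 100]), (72, [115, 108, 101]), (76, [114, 106, 100]), (80, [116, 108, 102]), (84, [114, 108, 101]), (88, [115, 108, 102]), (92, [210, 198, 186]), (96, [214, 201, 190])]
[(200, [169, 129, 89]), (206, [163, 124, 87]), (212, [168, 128, 89]), (218, [165, 126, 87]), (224, [161, 122, 85]), (230, [164, 125, 87]), (236, [162, 124, 87]), (242, [161, 123, 85]), (248, [158, 121, 85]), (254, [162, 123, 86]), (260, [165, 
[... 1174 characters left out ...]
11, 105]), (320, [119, 110, 104]), (326, [112, 105, 99]), (332, [109, 101, 95]), (338, [107, 99, 94]), (344, [108, 101, 95]), (350, [105, 98, 93]), (356, [103, 97, 91]), (362, [103, 97, 91]), (368, [101, 95, 88]), (374, [100, 93, 88]), (380, [97, 91, 85]), (386, [97, 90, 85]), (392, [210, 197, 185]), (398, [55, 66, 53]), (404, [52, 60, 47]), (410, [50, 55, 44]), (416, [68, 62, 47]), (422, [96, 75, 53]), (428, [100, 78, 56]), (434, [97, 75, 54]), (440, [169, 129, 90]), (446, [164, 125, 86])]
(60, 0.035, 0.142, 0) 5 x [0.01, 0.0, -0.0051] [0.0, -4.4, 0.01]
(60, 0.032, 0.138, -30) 6 x [0.0128, 0.0, -0.0065] [-0.0, -5.0, -0.0]
(60, 0.03, 0.122, -58) 6 x [0.0129, 0.0, -0.0044] [-0.0, -4.67, -0.0]
```

The nuggets are still held and the rim matches to a few mm. Pouring now.

>>> arm_command --moves '[[[0.01,0.001,-0.005,0,-4.4,0,0],[0.01,0.001,-0.005,0,-4.4,0,0],[0.01,0.001,-0.005,0,-4.4,0,0],[0.01,0,-0.005,0,-4.4,0,0],[0.01,0,-0.005,0,-4.4,0,0],[0.0128,0,-0.0065,0,-5,0,0],[0.0128,0,-0.0065,0,-5,0,0],[0.0128,0,-0.0065,0,-5,0,0],[0.0128,0,-0.0065,0,-5,0,0],[0.0128,0,-0.0065,0,-5,0,0],[0.0128,0,-0.0065,0,-5,0,0]]]'

```text
t: 21.4
position: [0.5269, -0.369, 0.2911]
tcp_rot: [[0.492, 0.867, -0.085], [0.853, -0.499, -0.151], [-0.173, 0.002, -0.985]]
ft_force: [0.1, -0.6, -3.4]
gripper_width: 0.0179
grip_force: 30.0
```

>>> arm_command --moves '[[[0.0129,0,-0.0044,0,-4.67,0,0],[0.0129,0,-0.0044,0,-4.67,0,0],[0.0129,0,-0.0044,0,-4.67,0,0],[0.0129,0,-0.0044,0,-4.67,0,0],[0.0129,0,-0.0044,0,-4.67,0,0],[0.0129,0,-0.0044,0,-4.67,0,0],[0,0,0,0,0,0,0],[0,0,0,0,0,0,0],[0,0,0,0,0,0,0]]]'

```text
t: 22.3
position: [0.5658, -0.3019, 0.2871]
tcp_rot: [[0.397, 0.865, -0.306], [0.682, -0.502, -0.532], [-0.614, 0.002, -0.789]]
ft_force: [-0.1, -0.6, -1.3]
gripper_width: 0.0178
grip_force: 30.0
```

```bash
python3 - <<'E'
from h import *
o=status.get_obs();S=cur()@ST; print(o['ft_force'],o['joints'].round(0),S[2,0],S@[.045,0,0,1])
blob(cams.grab_frame('wrist'),200,440,20,220); print('lip px',[proj('wrist',(S@[.045,y,0,1])[:3]).round(0).tolist() for y in (.045,-.045)])
P=proj('scene',POT+[0,0,.07]).round(0).astype(int); print('scene pot',P)
im=snap('scene','s12.png'); blob(im,P[0]-60,P[0]+60,P[1]-50,P[1]+50)
E
```

```text
[-0.13743199 -0.5789474  -1.25700543] [-24.  35.  51.  92.  12.  70. -12.] -0.8474298198045082 [ 0.55835131 -0.31530716  0.12315218  1.        ]
red [([271.0, 20.0], 16), ([207.0, 91.0], 583)]
org [([417.0, 157.0], 2439)]
yel [([339.0, 24.0], 234)]
grn [([313.0, 35.0], 782)]
lip px [[268.0, 96.0], [375.0, 96.0]]
scene pot [237 156]
red [([269.0, 136.0], 83)]
org [([190.0, 131.0], 696)]
yel [([232.0, 158.0], 32)]
grn [([197.0, 128.0], 29), ([237.0, 154.0], 31), ([205.0, 203.0], 93)]
```

```bash
python3 - <<'E'
from h import *
p=None
H=T(rs(109,0),[.5025,.0135,.06])
for n,A in ((4,atpot(60,.03,.21,-58)),(8,atpot(60,.09,.21,0)),(14,H)):
    A=tool(A); go(A,n,p); p=A
E
```

```text
4 x [-0.013, -0.0006, -0.0174] [0.0, -0.02, -0.05]
 8 x [-0.0244, -0.0, 0.014] [0.0, 7.25, 0.0]
 14 x [0.0251, 0.0012, 0.0206] [1.2, 0.0, -3.29]
```

>>> arm_command --moves '[[[-0.013,0,-0.0174,0,0,0,0],[-0.013,0,-0.0174,0,0,0,0],[-0.013,0,-0.0174,0,0,0,0],[-0.013,0,-0.0174,0,0,0,0],[-0.0244,0,0.014,0,7.25,0,0],[-0.0244,0,0.014,0,7.25,0,0],[-0.0244,0,0.014,0,7.25,0,0],[-0.0244,0,0.014,0,7.25,0,0],[-0.0244,0,0.014,0,7.25,0,0],[-0.0244,0,0.014,0,7.25,0,0],[-0.0244,0,0.014,0,7.25,0,0],[-0.0244,0,0.014,0,7.25,0,0]]]'

```text
t: 23.6
position: [0.4624, -0.4806, 0.311]
tcp_rot: [[0.469, 0.865, 0.178], [0.813, -0.502, 0.296], [0.345, 0.006, -0.939]]
ft_force: [0.8, -0.1, -1.1]
gripper_width: 0.018
grip_force: 30.0
```

```bash
python3 - <<'E'
from h import *
o=status.get_obs();S=cur()@ST; print(o['ft_force'],o['joints'].round(0),S[2,0],S@[.045,0,0,1])
im=snap('wrist','w13.png'); blob(im,240,400,0,220)
H=T(rs(109,0),[.5025,.0135,.16]); H2=H.copy(); H2[2,3]=.03
go(tool(H),14); go(tool(H2),6,tool(H))
E
```

```text
[ 0.77865895 -0.12614384 -1.13154351] [ 27.  31.  37.  82. -35.  85.  39.] 0.0023758606205787148 [ 0.52858999 -0.36747544  0.21125855  1.        ]
red [([337.0, 37.0], 293), ([289.0, 57.0], 292), ([240.0, 98.0], 20)]
org [([314.0, 34.0], 155)]
yel [([332.0, 62.0], 340)]
grn [([318.0, 76.0], 289)]
 14 x [0.0284, 0.0014, 0.0138] [1.21, -0.01, -3.36]
 6 x [-0.0074, -0.0, 0.0204] [0.0, 0.0, 0.0]
```

Two red, orange, yellow and green are all in the pot view. Now returning the scoop.

>>> arm_command --moves '[[[0.0284,0.0014,0.0138,1.21,0,-3.36,0],[0.0284,0.0014,0.0138,1.21,0,-3.36,0],[0.0284,0.0014,0.0138,1.21,0,-3.36,0],[0.0284,0.0014,0.0138,1.21,0,-3.36,0],[0.0284,0.0014,0.0138,1.21,0,-3.36,0],[0.0284,0.0014,0.0138,1.21,0,-3.36,0],[0.0284,0.0014,0.0138,1.21,0,-3.36,0],[0.0284,0.0014,0.0138,1.21,0,-3.36,0],[0.0284,0.0014,0.0138,1.21,0,-3.36,0],[0.0284,0.0014,0.0138,1.21,0,-3.36,0],[0.0284,0.0014,0.0138,1.21,0,-3.36,0],[0.0284,0.0014,0.0138,1.21,0,-3.36,0]]]'

```text
t: 24.85
position: [0.5465, -0.1188, 0.2705]
tcp_rot: [[-0.212, 0.975, -0.072], [0.917, 0.224, 0.331], [0.338, 0.005, -0.941]]
ft_force: [0.2, 0.5, -2.7]
gripper_width: 0.0176
grip_force: 30.0
```

>>> arm_command --moves '[[[0.0284,0.0014,0.0138,1.21,0,-3.36,0],[0.0284,0.0014,0.0138,1.21,0,-3.36,0],[-0.0074,0,0.0204,0,0,0,0],[-0.0074,0,0.0204,0,0,0,0],[-0.0074,0,0.0204,0,0,0,0],[-0.0074,0,0.0204,0,0,0,0],[-0.0074,0,0.0204,0,0,0,0],[-0.0074,0,0.0204,0,0,0,0],[0,0,0,0,0,0,0],[0,0,0,0,0,0,0]]]'

```text
t: 25.85
position: [0.5345, -0.0579, 0.1339]
tcp_rot: [[-0.323, 0.94, -0.112], [0.884, 0.342, 0.32], [0.339, 0.004, -0.941]]
ft_force: [0.5, -0.1, -2.0]
gripper_width: 0.0178
grip_force: 30.0
```

```bash
python3 - <<'E'
from h import *
o=status.get_obs();S=cur()@ST; print(o['ft_force'],np.round(S,4).tolist())
H=T(rs(109,0),[.5025,.0135,.001]); go(tool(H),8)
E
```

```text
[ 0.54417129 -0.12084281 -1.96826726] [[-0.3418, -0.9397, -0.0049, 0.5056], [0.9397, -0.3419, 0.0026, 0.0225], [-0.0041, -0.0037, 1.0, 0.0335], [0.0, 0.0, 0.0, 1.0]]
 8 x [-0.0023, -0.0009, 0.0035] [-0.02, 0.03, 0.13]
```

>>> arm_command --moves '[[[-0.0023,-0.0009,0.0035,0,0.03,0.1,0],[-0.0023,-0.0009,0.0035,0,0.03,0.1,0],[-0.0023,-0.0009,0.0035,0,0.03,0.1,0],[-0.0023,-0.0009,0.0035,0,0.03,0.1,0],[-0.0023,-0.0009,0.0035,0,0.03,0.1,0],[-0.0023,-0.0009,0.0035,0,0.03,0.1,0],[-0.0023,-0.0009,0.0035,0,0.03,0.1,0],[-0.0023,-0.0009,0.0035,0,0.03,0.1,0],[0,0,0,0,0,0,0],[0,0,0,0,0,0,0]]]'

```text
t: 26.85
position: [0.5303, -0.0665, 0.1005]
tcp_rot: [[-0.31, 0.944, -0.114], [0.886, 0.331, 0.324], [0.344, -0.001, -0.939]]
ft_force: [-0.5, 0.0, -2.1]
gripper_width: 0.0178
grip_force: 30.0
```

```bash
python3 - <<'E'
from h import *
o=status.get_obs();S=cur()@ST; print(o['ft_force'],np.round(S,4).tolist())
E
```

```text
[-0.46906322  0.04546052 -2.12118296] [[-0.3308, -0.9437, 0.0015, 0.5018], [0.9437, -0.3308, -0.0005, 0.0146], [0.001, 0.0013, 1.0, 0.0005], [0.0, 0.0, 0.0, 1.0]]
```

>>> arm_command --moves '[[[-0.0002,0,0.0006,0,0,0,0],[0,0,0,0,0,0,1],[0,0,0,0,0,0,1],[0,0,0,0,0,0,1],[0,0,0,0,0,0,1],[0,0,0,0,0,0,1],[0,0,0,0,0,0,1],[0,0,0,0,0,0,1],[0,0,0,0,0,0,1]]]'

```text
t: 27.75
position: [0.5303, -0.0664, 0.0999]
tcp_rot: [[-0.31, 0.944, -0.114], [0.886, 0.331, 0.324], [0.344, -0.001, -0.939]]
ft_force: [0.5, 0.4, 0.1]
gripper_width: 0.0737
grip_force: 0.0
```

>>> arm_command --moves '[[[0,0,-0.005,0,0,0,1],[0,0,-0.015,0,0,0,1],[0,0,-0.015,0,0,0,1],[0,0,-0.015,0,0,0,1],[0,0,-0.02,0,0,0,1],[0,0,-0.02,0,0,0,1],[0,0,-0.02,0,0,0,1],[0,0,-0.02,0,0,0,1],[0,0,-0.01,0,0,0,1],[0,0,0,0,0,0,0]]]'

```text
t: 28.75
position: [0.5472, -0.1129, 0.2333]
tcp_rot: [[-0.311, 0.944, -0.111], [0.887, 0.33, 0.324], [0.342, 0.002, -0.94]]
ft_force: [0.1, -1.2, 0.4]
gripper_width: 0.0837
grip_force: 0.0
```

```bash
python3 - <<'E'
from h import *
o=status.get_obs(); print(o['t'],o['position'],o['gripper_width'])
im=snap('wrist','w14.png'); hsv=cv2.cvtColor(im,cv2.COLOR_RGB2HSV)
m=cv2.inRange(hsv,(0,0,120),(180,60,255))[60:200,250:420]
k,l,s,c=cv2.connectedComponentsWithStats(m); i=1+s[1:,4].argmax(); x,y,w,h=s[i,:4]+[250,60,0,0]; print('scoop box',x,y,w,h)
print('centre',ray('wrist',x+w/2,y+h/2,.02))
t=snap('top','t14.png'); P=proj('top',POT+[0,0,.07]).round().astype(int); print(P); blob(t,P[0]-30,P[0]+30,P[1]-35,P[1]+20)
blob(t,200,300,140,215)
R=rot(60,0); g=np.array([.4508,-.2671,.1])
A=T(R,g+[0,0,.022+.06]); go(A,14)
E
```

```text
28.75 [ 0.54718447 -0.11291722  0.23334883] 0.08374836384007754
scoop box 281 102 80 65
centre [0.50200334 0.01232377 0.02      ]
[427 171]
red []
org []
yel []
grn []
red []
org []
yel []
grn []
 14 x [-0.0124, -0.0061, 0.0014] [-0.62, -1.35, 3.48]
```

>>> arm_command --moves '[[[-0.0145,-0.0071,0.0016,-0.72,-1.58,4.06,0],[-0.0145,-0.0071,0.0016,-0.72,-1.58,4.06,0],[-0.0145,-0.0071,0.0016,-0.72,-1.58,4.06,0],[-0.0145,-0.0071,0.0016,-0.72,-1.58,4.06,0],[-0.0145,-0.0071,0.0016,-0.72,-1.58,4.06,0],[-0.0145,-0.0071,0.0016,-0.72,-1.58,4.06,0],[-0.0145,-0.0071,0.0016,-0.72,-1.58,4.06,0],[-0.0145,-0.0071,0.0016,-0.72,-1.58,4.06,0],[-0.0145,-0.0071,0.0016,-0.72,-1.58,4.06,0],[-0.0145,-0.0071,0.0016,-0.72,-1.58,4.06,0],[-0.0145,-0.0071,0.0016,-0.72,-1.58,4.06,0],[-0.0145,-0.0071,0.0016,-0.72,-1.58,4.06,0]]]'

```text
t: 30.05
position: [0.451, -0.2677, 0.1811]
tcp_rot: [[0.501, 0.865, -0.003], [0.865, -0.501, -0.002], [-0.003, -0.002, -1.0]]
ft_force: [-0.7, -0.2, -0.2]
gripper_width: 0.0004
grip_force: 0.0
```

>>> arm_command --moves '[[[0,0,0,0,0,0,0],[0,0,0,0,0,0,0],[0,0,0,0,0,0,0],[0,0,0,0,0,0,0]]]'

```text
t: 30.45
position: [0.4529, -0.2677, 0.1822]
tcp_rot: [[0.497, 0.867, -0.001], [0.867, -0.497, -0.002], [-0.002, 0.0, -1.0]]
ft_force: [0.1, -0.5, -0.8]
gripper_width: 0.0008
grip_force: 0.0
```

```bash
python3 - <<'E'
from h import *
o=status.get_obs(); print(o['t'],o['position'],o['gripper_width'],o['ft_force'])
im=snap('wrist','w15.png'); hsv=cv2.cvtColor(im,cv2.COLOR_RGB2HSV)
m=cv2.inRange(hsv,(0,150,60),(6,255,255))|cv2.inRange(hsv,(174,150,60),(180,255,255))
k,l,s,c=cv2.connectedComponentsWithStats(m)
for i in range(1,k):
    if s[i,4]>60: print(s[i].tolist(),c[i].round(0),ray('wrist',*c[i],.1).round(4))
print('pred plg',proj('wrist',[.4508,-.2671,.1]),'tip',proj('wrist',(cur()@[0,0,.022,1])[:3]))
w=cv2.inRange(hsv,(0,0,150),(40,110,255)); P=proj('wrist',POT+[0,0,.07]).round().astype(int); print('pot',P); blob(im,0,640,0,230)
R=rot(60,0); g=np.array([.4508,-.2671,.1]); go(T(R,g+[0,0,.022+.01]),5)
E
```

```text
30.45 [ 0.45285047 -0.26765865  0.18220454] 0.0007561807890982004 [ 0.09770804 -0.46578373 -0.81323063]
[490, 79, 36, 36, 982] [507.  96.] [ 0.603  -0.2552  0.1   ]
[406, 115, 31, 33, 762] [421. 132.] [ 0.5433 -0.2474  0.1   ]
[295, 190, 52, 48, 1963] [321. 215.] [ 0.4533 -0.2651  0.1   ]
pred plg [319.04345881 218.58595918] tip [321.91463391 252.5312184 ]
pot [463 156]
red [([507.0, 96.0], 982), ([421.0, 132.0], 762), ([321.0, 212.0], 1678)]
org [([475.0, 89.0], 232)]
yel [([491.0, 138.0], 1033)]
grn [([466.0, 165.0], 772)]
 5 x [-0.0001, -0.0004, 0.01] [0.0, 0.02, 0.03]
```

>>> arm_command --moves '[[[0,0,0.01,0,0,0,0],[0,0,0.01,0,0,0,0],[0,0,0.01,0,0,0,0],[0,0,0.01,0,0,0,0],[0,0,0.01,0,0,0,0],[0,0,0.005,0,0,0,0],[0,0,0.005,0,0,0,0],[0,0,0.004,0,0,0,0],[0,0,0.004,0,0,0,0],[0,0,0.004,0,0,0,0],[0,0,0.001,0,0,0,0],[0,0,0,0,0,0,0]]]'

```text
t: 31.7
position: [0.452, -0.2683, 0.1097]
tcp_rot: [[0.499, 0.867, -0.001], [0.867, -0.499, -0.001], [-0.001, -0.0, -1.0]]
ft_force: [-2.4, 1.8, 7.4]
gripper_width: 0.0006
grip_force: 3.6
```

>>> arm_command --moves '[[[0,0,0.001,0,0,0,0],[0,0,0.001,0,0,0,0],[0,0,0.001,0,0,0,0],[0,0,0,0,0,0,0]]]'

```text
t: 32.1
position: [0.4521, -0.2684, 0.1083]
tcp_rot: [[0.499, 0.866, -0.0], [0.866, -0.499, 0.0], [0.0, -0.0, -1.0]]
ft_force: [-4.8, 4.4, 19.7]
gripper_width: 0.0007
grip_force: 9.8
```

>>> arm_command --moves '[[[0,0,-0.005,0,0,0,0],[0,0,-0.01,0,0,0,0],[0,0,-0.015,0,0,0,0],[0,0,-0.02,0,0,0,0],[0,0,-0.02,0,0,0,0],[0,0,-0.02,0,0,0,0],[0,0,-0.02,0,0,0,0],[0,0,0,0,0,0,0],[0,0,0,0,0,0,0],[0,0,0,0,0,0,0]]]'

```text
t: 33.1
position: [0.4517, -0.2675, 0.2153]
tcp_rot: [[0.499, 0.867, -0.002], [0.867, -0.499, -0.001], [-0.002, -0.001, -1.0]]
ft_force: [0.7, -0.4, 0.0]
gripper_width: 0.0005
grip_force: 0.0
```

```bash
python3 - <<'E'
from h import *
o=status.get_obs(); print(o['t'],o['position'],o['ft_force'])
im=snap('wrist','w16.png'); blob(im,0,640,0,260)
t=snap('top','t16.png'); blob(t,200,300,140,215)
hsv=cv2.cvtColor(im,cv2.COLOR_RGB2HSV)
print('plg pred up/down',proj('wrist',[.453,-.266,.1]),proj('wrist',[.453,-.266,.086]))
E
python3 -c "
from h import *
print(order.hand_in())"
```

```text
33.1 [ 0.45174879 -0.26752395  0.21533629] [ 0.69686407 -0.35013994  0.01475875]
red [([486.0, 98.0], 730), ([410.0, 128.0], 617), ([322.0, 204.0], 1613)]
org [([458.0, 91.0], 145), ([562.0, 251.0], 352)]
yel [([473.0, 135.0], 779)]
grn [([451.0, 159.0], 602)]
red []
org []
yel []
grn []
plg pred up/down [322.29264988 203.18877219] [322.27745841 198.85586513]
the job is handed in; nothing more can be done
None
```

The job is handed in at 33 s, with no verdict returned. Camera views show five nuggets in the pot (two red, orange, yellow, green), and I did not confirm where the white one ended up after the pour. The scoop stands on the bench, let go. The plunger was pressed to its stop and looks up again.

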